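# Free a jammed centrifuge tube from an angle rotor

### The job

A centrifuge tube has jammed in its slanted pocket in the angle rotor, and a straight pull would only drag the rotor along: rock the tube from side to side until it walks loose, and draw it out along the pocket while the rotor stays standing flat where it is. Then stand the tube, cap up, all the way down in a free place of the tube rack, lowering it rather than dropping it, let go, and leave the other tubes and the mortar as they stand.

Things in the scene. Friction and masses are not known exactly. Their poses are not given: they have to be found in the camera images.
- rotor: Aluminium fixed-angle centrifuge rotor, 6 kg, loose on the bench, 260 mm across, 97 mm high. Dished top: rim 98 mm in inner radius, falling inward at 40 degrees to 41 mm height; hub screw 32 mm wide, top at 78 mm. Six 38 mm pockets, five empty. Origin: centre of its underside, z up. The tube is in the +x pocket. Its y axis is level, across the tube's slant: the side-to-side direction.
- pocket_mouth (a point): Middle of the mouth of the jammed tube's pocket; axes as the rotor's. The pocket is a bore 38 mm wide and 60 mm deep, slanting 40 degrees from vertical: up along it is (-0.643, 0, 0.766) in the rotor's frame, so the tube leans back over the rotor's centre. Its floor, where the tip rests, is at (105, 0, 24) mm in the rotor's frame. About 4 mm of play round the tube here.
- cushion (a point): Point on the pocket's axis, 22.5 mm above its floor, where a springy rubber cushion grips the tube on its two sides (the rotor's +y and -y); axes as the rotor's. The tube rocks about this point. Rocked sideways by up to 8 degrees (cap 12 mm) under a pull of about 10 N along the pocket, each swing raises it 2 to 4 mm; it takes 4 to 10 swings, until it has risen 10 to 16 mm and is let go.
- tube: The jammed tube: 50 ml conical centrifuge tube, pale plastic, orange screw cap, 118 mm long, 0.06 kg; body 29.4 mm in diameter, the lowest 15.5 mm tapering to a 10 mm flat tip; cap 35 mm in diameter, top 17 mm. Origin: centre of the tip; z along the tube to the cap. Its upper 58 mm stand clear of the pocket. Pulled straight it stays jammed: the rotor slides from about 25 N and lifts at 40 N.
- tube_cap (a point): Point on the tube's axis at the middle of the cap's height, 109 mm from the tip and 9 mm below the cap's top; axes as the tube's. A good place to grip.
- rack: Dark blue plastic tube rack, fixed: an open grid of 2 by 4 places, 98 mm (x) by 186 mm (y), 70 mm high. Origin: centre of its underside. Place centres: x = -22 or 22, y = -66, -22, 22 or 66 mm. Openings 34 mm square between 10 mm bars in two tiers (tops at 70 and 32 mm); floor 5 mm up. The places at y = 66 hold other tubes, six are free. A standing tube's cap top is 123 mm up.
- rack_tube_a: Another tube just like the jammed one, standing in the rack; origin at its tip, z up to the cap. To be left alone.
- rack_tube_b: Another tube just like the jammed one, standing in the rack; origin at its tip, z up to the cap. To be left alone.
- mortar: White porcelain mortar, 100 mm across the rim, 55 mm high; origin under its centre. To be left alone.
Mind the look-alikes: they are no part of the job. What is shaped like the tube but purple is not meant.

How it is judged:
On the way, in this order (a step that is already met when the one before it is completed fails the run):
1. the jammed tube, still in its pocket, is rocked towards the rotor's +y side (cap over 4 mm off the middle) (y of tube_cap in the frame of rotor above 0.004 m and z of tube in the frame of rotor below 0.055 m and distance between tube and rotor below 0.15 m).
2. then it is rocked towards the rotor's -y side (cap over 4 mm off the middle), still in its pocket (y of tube_cap in the frame of rotor below -0.004 m and z of tube in the frame of rotor below 0.055 m and distance between tube and rotor below 0.15 m).
3. the tube is drawn right out, above the rotor (height (world z) of tube above 0.08 m), for 0.1 s.
At the end, for the whole second after the job is handed in: the freed tube stands at rest in one of the rack's free places, cap up, within 10 degrees of upright and its tip within 7 mm of the place's floor; the rotor stands flat on the bench (x of tube in the frame of rack between -0.045 and 0.045 m and y of tube in the frame of rack between -0.09 and 0.09 m and z of tube in the frame of rack between 0 and 0.012 m and z of tube_cap in the frame of rack above 0.09 m and angle between tube's own z axis and vertical below 0.18 rad and linear speed of tube below 0.02 m/s and angle between rotor's own z axis and vertical below 0.03 rad and height (world z) of rotor below 0.006 m); the robot touches nothing.
It fails at once if the rotor is lifted or tipped (over 10 mm or 4 degrees) or dragged over 40 mm (height (world z) of rotor above 0.01 m or angle between rotor's own z axis and vertical above 0.07 rad or distance of rotor from where it was at the start of the episode above 0.04 m).
It fails at once if the tube is let fall (over 0.7 m/s out of the fingers) (linear speed of tube above 0.7 m/s and contact force between the fingers and tube below 0.05 N).
It fails at once if another tube or the mortar is moved by over 30 mm (distance of any of rack_tube_a, rack_tube_b, mortar from where it was at the start of the episode above 0.03 m).
It also fails if it takes over 58 s, if anything falls off the work surface, if the arm or the gripper's body presses on something with over 40 N, if the wrist force passes 120 N, or if a joint passes its speed limit or range.

### The arm

A 6-joint arm with a two-finger parallel gripper is mounted at the origin on the work surface. World frame = base frame: x ahead of the robot, y to its left, z up, the work surface at z = 0. Lengths are in m, angles in rad, forces in N, time in s.
With the tool pointing down it reaches from about 0.275 to 0.975 m from the base axis. Payload 8.4 kg.
Tool frame: the origin (TCP) lies midway between the tips of the shut fingers; the grasp point (between the pads) lies 19 mm behind it; y points along the fingers, x is the direction in which the jaws open and shut, and the axes are right-handed (so a half turn about y gives the same grasp; the last joint's range is limited). The gripper opens to 92 mm and grips with 3 to 60 N. Pads are 20 mm wide; open, the fingers measure 128 mm over their backs; the gripper's body (75 mm by 189 mm) begins 69 mm behind the grasp point.
Start: joints at [1.245, 0.353, 1.633, -0, 1.155, -0.002], TCP at [0.199, 0.593, 0.215] pointing down, gripper open.
Joint ranges: [-2.63, 2.63], [-0.92, 2.1], [0.06, 2.66], [-1.3, 4.44], [0, 2.69], [-3.02, 3.02]. Speed limits (rad/s): [2.22, 2.22, 2.79, 3.14, 3.14, 3.14].

### API

Orientations are given as a rotation vector (axis times angle).
In Python, from rig import sensors, cams, manip gives the robot as it stands.
- The arm moves only by the shell command python3 -m creep 'ROWS' [FORCE]. ROWS is JSON, a list of rows, each an object of numbers: "tx", "ty", "tz": the shift along the tool's x, y, z in mm; "rx", "ry", "rz": the turn, a rotation vector about the tool's x, y, z in degrees; "jaw": the closure, from 0 (fully open) to 1 (shut). A call has 1 to 8 rows; each row is the pose to reach, as a shift and turn from the pose commanded when the call began, along the tool's axes at that moment; what a row does not reach only later rows make up. A row lasts 1/8 s, in which the tool goes at most 62.5 mm and 10.7 degrees, less where a joint would pass 70% of its speed; a pose out of reach is approached as far as the arm can. A call with a gripper value outside its range is refused whole. The fingers move at their own pace and stop on an object; FORCE is the grip in N (left out, the last holds). Time passes only in rows, so rows that repeat a pose let the fingers close. It gives the time, the measured TCP pose, the force and the opening at its end, in the units of the state.
- sensors.read_state(): the state, without advancing time (a new reading comes with each control period).
- cams.camera(name): name is "scene" or "top" or "wrist"; returns the picture (400x640x3 uint8, red, green, blue); there is no depth.
- cams.camera_model(name): a dict with "fx", "fy", "cx", "cy" (pixels), "distortion" ([k1, k2, p1, p2, k3] as OpenCV has them; the pictures are not rectified), "xyz" and "rotation" of the camera in the world; the wrist camera has in their place "tool_from_camera" (4x4, takes a point from camera to tool coordinates, whose origin is the TCP and whose axes are the tool frame's). Camera axes: x right, y up, looking along -z (the intrinsics and any distortion apply to the point x, -y, -z); pixel columns grow to the right and rows downward; lengths in m; the calibration is good to about 2 mm. A picture is of the moment at which its call begins: read the wrist's pose just before it. camera_model takes no time and is no camera call.
- manip.job_done(): hands the job in, once; it reports no verdict.
The state is a dict: "clock": time; "q": joint angles; "joint_velocities": joint speeds; "joint_torque": joint torques, N m; "tool_pos": TCP position; "ee_rot": TCP orientation; "force": force on the tool from outside, world axes, zero at the start; "torque": the same for the moment, N m; "finger_gap": opening from 0.0 (shut) to 1.0 (fully open).
Only numpy, scipy, OpenCV 4.12 (cv2) and the standard library are available. Lean on these libraries where they do the work, as an engineer would, in place of code of your own. Each camera call takes 0.05 s, during which the arm holds its last target.

## Working session

There is one attempt and no reset: what is moved stays moved. The work goes in short steps, Python scripts to look and compute and a shell command to move; the robot and the scene stay as the last step left them, time stands still between calls to the robot, and variables do not carry over. Pictures are saved under pics/ and viewed, and the job is handed in when it is done.

```bash
ls; mkdir -p pics; python3 - <<'E'
from rig import sensors, cams
import cv2
print(sensors.read_state())
for n in ("scene","top","wrist"):
    m=cams.camera_model(n); print(n,m)
    cv2.imwrite(f"pics/{n}0.png",cams.camera(n)[:,:,::-1])
E
```

```text
pics
{'clock': 0.0, 'q': array([ 1.24455726e+00,  3.53668030e-01,  1.63414980e+00,  5.25176086e-06,
        1.15522739e+00, -2.40211662e-03]), 'joint_velocities': array([ 0.00030812, -0.00042118, -0.00016004,  0.00251714,  0.00136893,
        0.00123468]), 'joint_torque': array([-6.51576684e-04, -5.93839967e+01, -3.34224594e+01,  6.98772236e-02,
        2.33664812e-02, -7.70162524e-05]), 'tool_pos': array([0.19871183, 0.59202056, 0.2138446 ]), 'ee_rot': array([-1.34603899, -0.96655334,  0.96851554]), 'force': array([ 0.08998076, -0.29604385,  0.01241144]), 'torque': array([0.02431993, 0.01363135, 0.0629329 ]), 'finger_gap': 1.0019524671248476}
scene {'fx': 465.3645456938619, 'fy': 465.3645456938619, 'cx': 317.31054802371017, 'cy': 196.99765832818287, 'distortion': array([-0.05996601,  0.        ,  0.        ,  0.        ,  0.        ]), 'xyz': array([ 1.07852466, -0.55949661,  0.86818607]), 'rotation': array([0.72921984, 0.24308825, 0.64342598])}
top {'fx': 483.1052377352913, 'fy': 483.1052377352913, 'cx': 315.7011478163183, 'cy': 202.46792262139886, 'distortion': array([-0.10491137,  0.        ,  0.        ,  0.        ,  0.        ]), 'xyz': array([0.54857896, 0.01981062, 1.13536731]), 'rotation': array([ 0.05131864, -0.06114764, -1.59032161])}
wrist {'fx': 278.12454645395053, 'fy': 278.12454645395053, 'cx': 318.34796727693475, 'cy': 205.19215983925463, 'distortion': array([-0.03777662,  0.        ,  0.        ,  0.        ,  0.        ]), 'tool_from_camera': array([[ 9.99999726e-01, -5.85458008e-04,  4.52552372e-04,
         3.47784279e-04],
       [ 5.84315899e-04,  2.49507965e-01, -9.68372570e-01,
        -1.69596112e-01],
       [ 4.54026054e-04,  9.68372569e-01,  2.49508239e-01,
         7.06167655e-02],
       [ 0.00000000e+00,  0.00000000e+00,  0.00000000e+00,
         1.00000000e+00]])}
```

View pics/scene0.png

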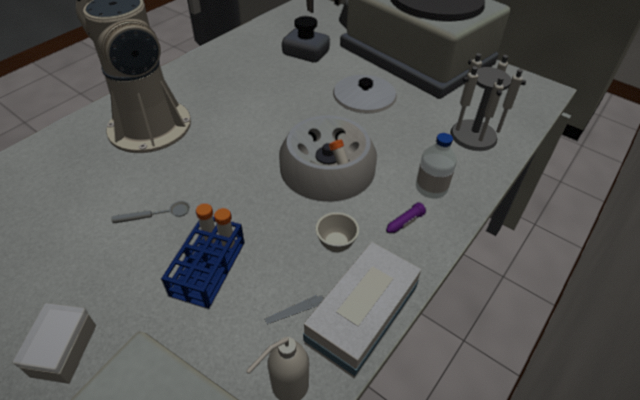

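View pics/top0.png

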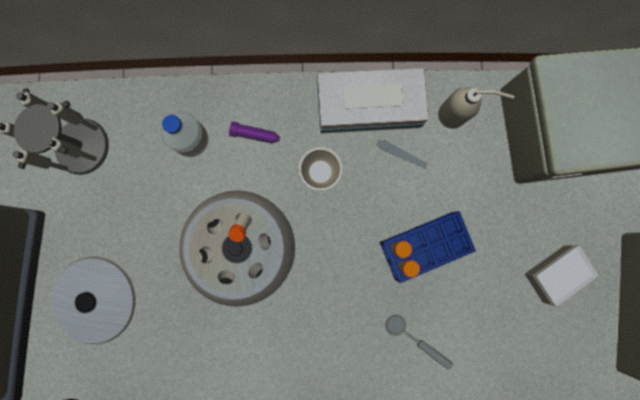

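View pics/wrist0.png

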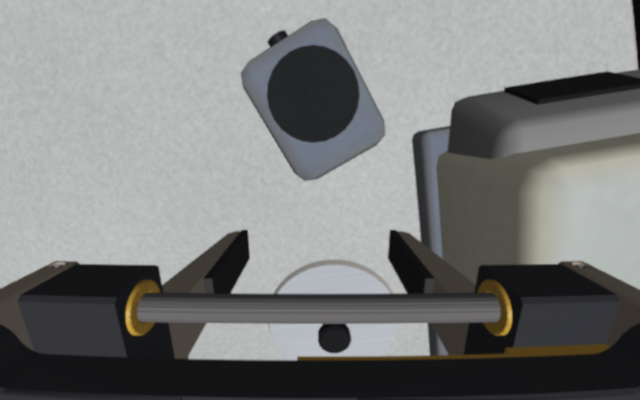

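The scene camera shows the rotor at (328,165) with an orange cap at (337,145), the rack at (205,262) with caps at (205,212) and (223,216), and the mortar at (337,232). In the top view, the caps are at (237,233) in the rotor and at (403,249) and (411,269) in the rack. The purple tube at (255,132) is a look-alike.

The one meant is the orange-capped tube leaning in the rotor pocket. I'll measure it and confirm with a crop.

```bash
cat > h.py <<'E'
import numpy as np, cv2
from scipy.spatial.transform import Rotation as R
from rig import sensors, cams
def ray(n,uv,st=None,m=None):
    m=m or cams.camera_model(n)
    K=np.array([[m['fx'],0,m['cx']],[0,m['fy'],m['cy']],[0,0,1]])
    p=cv2.undistortPoints(np.array([[uv]],float),K,np.array(m['distortion']))[0,0]
    d=np.array([p[0],-p[1],-1.]);
    if n=='wrist':
        T=m['tool_from_camera'];Rt=R.from_rotvec(st['ee_rot']).as_matrix()
        o=st['tool_pos']+Rt@T[:3,3]; d=Rt@T[:3,:3]@d
    else: o=np.array(m['xyz']); d=R.from_rotvec(m['rotation']).as_matrix()@d
    return o,d/np.linalg.norm(d)
def plane(n,uv,z,st=None):
    o,d=ray(n,uv,st); return o+d*(z-o[2])/d[2]
def tri(r):
    A=np.zeros((3,3));b=np.zeros(3)
    for o,d in r:
        P=np.eye(3)-np.outer(d,d);A+=P;b+=P@o
    x=np.linalg.solve(A,b); return x,[np.linalg.norm(np.cross(x-o,d))*1e3 for o,d in r]
def proj(n,P,st=None):
    m=cams.camera_model(n);K=np.array([[m['fx'],0,m['cx']],[0,m['fy'],m['cy']],[0,0,1]])
    if n=='wrist':
        T=m['tool_from_camera'];Rt=R.from_rotvec(st['ee_rot']).as_matrix()
        p=T[:3,:3].T@(Rt.T@(np.array(P)-st['tool_pos'])-T[:3,3])
    else: p=R.from_rotvec(m['rotation']).as_matrix().T@(np.array(P)-m['xyz'])
    p=np.array([p[0],-p[1],-p[2]])
    return cv2.projectPoints(p[None],np.zeros(3),np.zeros(3),K,np.array(m['distortion']))[0].ravel()
def blobs(img,lo,hi,amin=15):
    h=cv2.cvtColor(img,cv2.COLOR_RGB2HSV);mk=cv2.inRange(h,lo,hi)
    n,l,s,c=cv2.connectedComponentsWithStats(mk)
    return [(c[i].round(1),s[i].tolist()) for i in range(1,n) if s[i][4]>=amin],l
E
cat > a.py <<'E'
from h import *
im={}
for n in('scene','top'):
    im[n]=cv2.cvtColor(cv2.imread(f'pics/{n}0.png'),cv2.COLOR_BGR2RGB)
    print(n,'orange');[print('  ',b) for b in blobs(im[n],(3,150,100),(18,255,255))[0]]
    print(n,'blue');[print('  ',b) for b in blobs(im[n],(105,120,30),(125,255,255),60)[0]]
cv2.imwrite('pics/crop1.png',np.hstack([cv2.resize(im['top'][175:325,160:310],None,fx=2.6,fy=2.6,interpolation=3),cv2.resize(im['scene'][90:240,255:405],None,fx=2.6,fy=2.6,interpolation=3)])[:,:,::-1])
cv2.imwrite('pics/crop2.png',np.hstack([cv2.resize(im['top'][195:295,370:490],None,fx=3.2,fy=3.2,interpolation=3),cv2.resize(im['scene'][195:315,150:260],None,fx=3.2,fy=3.2,interpolation=3)[:320]])[:,:,::-1])
E
python3 a.py
```

```text
scene orange
   (array([337.6, 143.5]), [331, 140, 12, 8, 65])
   (array([203.6, 209.1]), [196, 204, 16, 11, 134])
   (array([222.1, 214.2]), [215, 209, 15, 11, 137])
scene blue
   (array([444.3, 139. ]), [437, 133, 16, 14, 165])
   (array([203. , 265.5]), [162, 222, 81, 85, 3419])
top orange
   (array([236.6, 233. ]), [229, 225, 16, 17, 228])
   (array([402.6, 248.8]), [395, 241, 17, 17, 215])
   (array([410.5, 268.3]), [403, 261, 16, 16, 210])
top blue
   (array([171.1, 123.5]), [162, 115, 19, 18, 252])
   (array([432.5, 243.6]), [382, 212, 93, 70, 3029])
```

View pics/crop1.png

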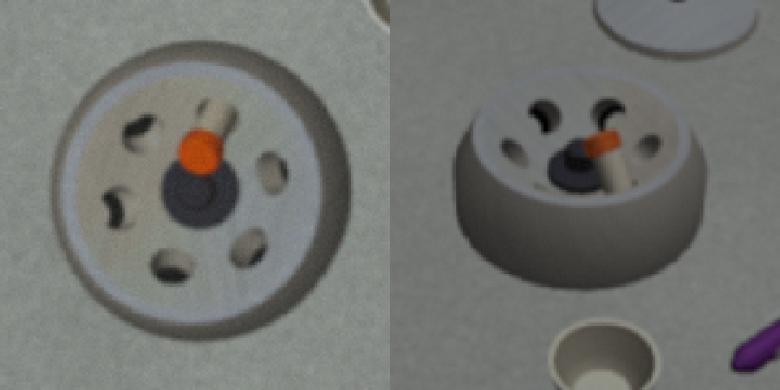

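View pics/crop2.png

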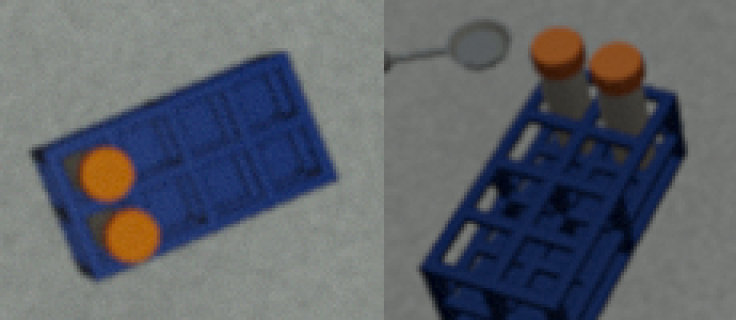

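The crops confirm it: the orange-capped tube leans in the rotor pocket from the outer top-right toward the hub. The rack's two tubes stand at its left end, so the six places to the right are free. Now a rough measurement.

```bash
cat > b.py <<'E'
from a import *
# rotor rim: rays
g=cv2.cvtColor(im['top'],cv2.COLOR_RGB2GRAY)
o,d=0,0
c,res=tri([ray('top',(236.6,233)),ray('scene',(337.6,143.5))]);print('cap',c,res)
for z in(.1144,.11): print('top cap at',z,plane('top',(236.6,233),z))
# rack caps
for t,s in(((402.6,248.8),(203.6,209.1)),((410.5,268.3),(222.1,214.2))):
    print('rackcap',tri([ray('top',t),ray('scene',s)]),plane('top',t,.123))
# hub dark in top
e=cv2.Canny(g[175:325,160:310],40,90); cv2.imwrite('pics/edge.png',cv2.resize(e,None,fx=4,fy=4,interpolation=0))
hs=cv2.HoughCircles(cv2.resize(g[175:325,160:310],None,fx=4,fy=4,interpolation=3),cv2.HOUGH_GRADIENT_ALT,1.5,20,param1=150,param2=.7,minRadius=150,maxRadius=260)
if hs is not None:
  for x,y,r in hs[0]:
    u=(160+x/4-.375,175+y/4-.375); 
    for z in(.097,.0):
        q=plane('top',u,z);q2=plane('top',(u[0]+r/4,u[1]),z);print(u,r/4,z,q,np.linalg.norm(q-q2))
m=cams.camera_model('top')
# rack outline
_,l=blobs(im['top'],(105,120,30),(125,255,255),1000)
mk=(l==l[243,432]).astype(np.uint8)
for n in ('top',):
    cs,_=cv2.findContours(mk,0,2); r=cv2.minAreaRect(cs[0]);b=cv2.boxPoints(r);print(r)
    for p in b: print(p,plane(n,p,.07))
E
python3 b.py
```

```text
scene orange
   (array([337.6, 143.5]), [331, 140, 12, 8, 65])
   (array([203.6, 209.1]), [196, 204, 16, 11, 134])
   (array([222.1, 214.2]), [215, 209, 15, 11, 137])
scene blue
   (array([444.3, 139. ]), [437, 133, 16, 14, 165])
   (array([203. , 265.5]), [162, 222, 81, 85, 3419])
top orange
   (array([236.6, 233. ]), [229, 225, 16, 17, 228])
   (array([402.6, 248.8]), [395, 241, 17, 17, 215])
   (array([410.5, 268.3]), [403, 261, 16, 16, 210])
top blue
   (array([171.1, 123.5]), [162, 115, 19, 18, 252])
   (array([432.5, 243.6]), [382, 212, 93, 70, 3029])
cap [0.56162077 0.1838411  0.10502178] [np.float64(1.7386192472483168), np.float64(1.7386192472481903)]
top cap at 0.1144 [0.56018898 0.18121651 0.1144    ]
top cap at 0.11 [0.56023901 0.18191211 0.11      ]
rackcap (array([ 0.50705644, -0.18055982,  0.13519963]), [np.float64(19.906425650753558), np.float64(19.90642565075364)]) [ 0.5198351  -0.16752321  0.123     ]
rackcap (array([ 0.49144601, -0.17329004,  0.10263417]), [np.float64(19.468805789498933), np.float64(19.468805789498894)]) [ 0.47865976 -0.1830317   0.123     ]
((427.4170837402344, 246.34573364257812), (44.419532775878906, 84.84844970703125), 67.4569320678711)
[379.7197  242.09747] [ 0.53427566 -0.1269776   0.07      ]
[458.085   209.56847] [ 0.60243294 -0.30517903  0.07      ]
[475.11447 250.594  ] [ 0.5101227  -0.34046282  0.07      ]
[396.74918 283.123  ] [ 0.44329036 -0.16223337  0.07      ]
```

```bash
python3 - <<'E'
import sys,numpy as np
from h import *
from scipy.spatial.transform import Rotation as R
s=sensors.read_state();print(R.from_rotvec(s['ee_rot']).as_matrix().round(3))
E
```

```text
[[ 0.318 -0.    -0.948]
 [ 0.948 -0.001  0.318]
 [-0.001 -1.    -0.   ]]
```

View pics/edge.png

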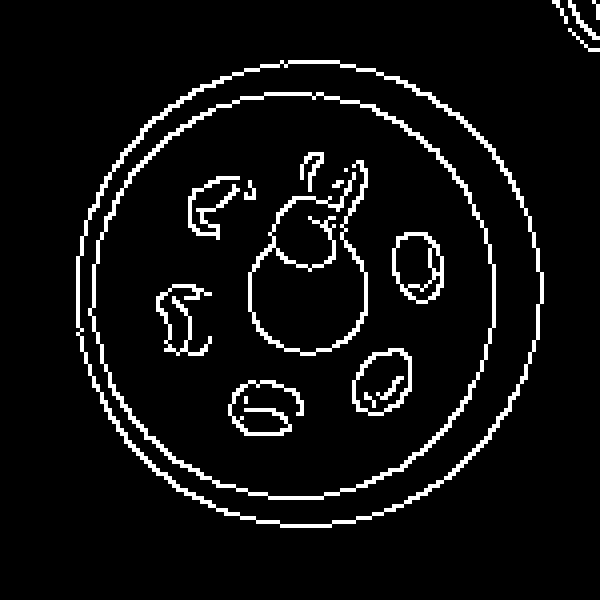

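```bash
cat > c.py <<'E'
from h import *
from scipy.optimize import least_squares
f=lambda x,y:(160+(x+.5)/4-.5,175+(y+.5)/4-.5)
P=[plane('top',f(x,y),.070)[:2] for x,y in((418,267),(382,382),(267,408),(186,320),(220,206))]
ks=[1,2,3,4,5]
def res(p,r=.0664):
    return np.concatenate([np.array(p[:2])+r*np.array([np.cos(p[2]-k*np.pi/3),np.sin(p[2]-k*np.pi/3)])-q for k,q in zip(ks,P)])
s=least_squares(lambda p:res(p,p[3]),[.53,.18,-.2,.066]);print(s.x,np.degrees(s.x[2]),(res(s.x,s.x[3])*1e3).round(1))
s=least_squares(res,[.53,.18,-.2]);print(s.x,np.degrees(s.x[2]),(res(s.x)*1e3).round(1))
for r,z,n in((.5*(93+498),.097,'rim'),):
    q=plane('top',f(293,295.5),z);print(n,q,plane('top',f(494,296),z),plane('top',f(92,296),z),plane('top',f(293,93),z),plane('top',f(293,498),z))
print('hubfloor',plane('top',f(308,296),.041),plane('top',f(308,296),.078))
print('outer',plane('top',f(310,293),.0),plane('top',f(542,293),.0)-plane('top',f(78,293),.0))
E
python3 c.py
```

```text
[ 0.52770546  0.19221319 -0.31405228  0.06586592] -17.993870317664534 [ 0.3  0.1  0.3 -0.3 -0.2  0.5 -0.2  0.2 -0.1 -0.6]
[ 0.52780705  0.19218019 -0.31405221] -17.993866024964763 [ 0.5 -0.4 -0.  -0.7 -0.6  0.7 -0.2  0.7  0.4 -0.3]
rim [0.5272861  0.19238594 0.097     ] [0.5250537 0.0843788 0.097    ] [0.52876847 0.30152815 0.097     ] [0.63631913 0.19132146 0.097     ] [0.41918891 0.19386125 0.097     ]
hubfloor [0.52570888 0.19317053 0.041     ] [0.5264821  0.18730932 0.078     ]
outer [0.52658775 0.19846522 0.        ] [-0.00474725 -0.27395139  0.        ]
```

Rotor fit is consistent: centre (0.5275, 0.192), yaw −18.0°, pocket residuals under 1 mm. The predicted cap position (0.5607, 0.1814, 0.1075) matches the cap ray within 1 mm. The tool's x axis is already within 0.5° of rotor +y. Next, the shift to the pregrasp pose.

```bash
cat > g.py <<'E'
from h import *
C=np.array([.5275,.1922,0]);yaw=np.radians(-18)
Rr=R.from_euler('z',yaw).as_matrix()
a=Rr@np.array([-np.sin(np.radians(40)),0,np.cos(np.radians(40))]); tip=C+Rr@np.array([.105,0,.024])
def goal(s):  # s along tube of TCP
    M=np.column_stack([Rr[:,1],-a,np.cross(Rr[:,1],-a)]); return tip+s*a,M
def delta(p,M,st=None):
    st=st or sensors.read_state();R0=R.from_rotvec(st['ee_rot']).as_matrix()
    return (R0.T@(p-st['tool_pos'])*1e3).round(1), np.degrees(R.from_matrix(R0.T@M).as_rotvec()).round(2)
E
python3 - <<'E'
from g import *
for s in(.2,.17,.09): print(goal(s)[0],delta(*goal(s)))
E
```

```text
[0.50509547 0.19947967 0.17720889] (array([-274.8,   37.1, -415.4]), array([-40.  ,  -0.51,  -0.25]))
[0.52343529 0.19352071 0.15422756] (array([-274.6,   60.1, -434.6]), array([-40.  ,  -0.51,  -0.25]))
[0.57234147 0.17763012 0.092944  ] (array([-274. ,  121.4, -486.1]), array([-40.  ,  -0.51,  -0.25]))
```

```bash
python3 -m creep '[{"tx":-30,"ty":-20,"tz":-45,"jaw":0.3},{"tx":-60,"ty":-40,"tz":-90,"jaw":0.3},{"tx":-90,"ty":-40,"tz":-135,"jaw":0.3},{"tx":-120,"ty":-40,"tz":-180,"jaw":0.3},{"tx":-150,"ty":-40,"tz":-225,"rx":-10,"jaw":0.3},{"tx":-180,"ty":-40,"tz":-270,"rx":-20,"jaw":0.3},{"tx":-210,"ty":-30,"tz":-315,"rx":-30,"jaw":0.3},{"tx":-240,"ty":-10,"tz":-360,"rx":-40,"ry":-0.5,"rz":-0.25,"jaw":0.3}]' 10; python3 - <<'E'
from g import *
s=sensors.read_state();print(s['clock'],s['q'],s['force'],s['finger_gap'])
for x in(.2,.09): print(delta(*goal(x)))
E
```

```text
0.15 [ 1.24459451e+00  3.53486454e-01  1.63395024e+00 -3.71282500e-05
  1.15522584e+00 -2.40282251e-03] [ 0.04346352  0.46634973 -0.44197384] 1.0049640757377833
(array([-274.8,   37.1, -415.4]), array([-40.  ,  -0.51,  -0.25]))
(array([-274. ,  121.4, -486.1]), array([-40.  ,  -0.51,  -0.25]))invalid input
```

```bash
python3 -m creep --help; python3 -m creep '[{"ty":-20}]'; python3 -m creep '[{"ty":-20,"jaw":0.3}]'
```

```text
invalid input: not JSON, or not a number
invalid input
invalid input
```

```bash
python3 -m creep '[{"tx":-30,"ty":-20,"tz":-45,"rx":0,"ry":0,"rz":0,"jaw":0.3}]'
```

```text
clock: 0.28
tool_pos: [0.2307, 0.5501, 0.2329]
ee_rot: [-1.345, -0.968, 0.972]
force: [0.9, 0.1, -0.1]
finger_gap: 0.92
```

Every key has to be given in each row. Continuing.

```bash
python3 -m creep '[{"tx":-35,"ty":-15,"tz":-48,"rx":0,"ry":0,"rz":0,"jaw":0.3},{"tx":-70,"ty":-15,"tz":-96,"rx":0,"ry":0,"rz":0,"jaw":0.3},{"tx":-105,"ty":-15,"tz":-144,"rx":0,"ry":0,"rz":0,"jaw":0.3},{"tx":-140,"ty":-15,"tz":-192,"rx":-10,"ry":0,"rz":0,"jaw":0.3},{"tx":-175,"ty":-10,"tz":-240,"rx":-20,"ry":0,"rz":0,"jaw":0.3},{"tx":-205,"ty":0,"tz":-290,"rx":-30,"ry":0,"rz":0,"jaw":0.3},{"tx":-230,"ty":20,"tz":-335,"rx":-40,"ry":-0.5,"rz":-0.25,"jaw":0.3},{"tx":-245,"ty":47,"tz":-370,"rx":-40,"ry":-0.5,"rz":-0.25,"jaw":0.3}]' 10
python3 - <<'E'
from g import *
s=sensors.read_state();print(s['clock'],s['q'],s['force'],s['finger_gap'])
for x in(.2,.09): print(delta(*goal(x)))
cv2.imwrite('pics/w1.png',cams.camera('wrist')[:,:,::-1])
print(proj('wrist',tip+.118*a,s),proj('wrist',tip+.06*a,s))
E
```

```text
clock: 1.27
tool_pos: [0.5042, 0.1998, 0.1869]
ee_rot: [-1.905, -1.391, 0.646]
force: [0.8, 0.1, -1.1]
finger_gap: 0.7
1.275 [ 0.75704495  0.15378839  2.21111729 -1.06236114  0.70121308  0.31688474] [ 0.78946037  0.08594564 -1.09647805] 0.6996820760951663
(array([-0.1,  8. ,  5.5]), array([0.08, 0.12, 0.2 ]))
(array([ -0.5, 118. ,   5.7]), array([0.08, 0.12, 0.2 ]))
[317.60067174 203.41169589] [317.56398113 191.23490227]
```

View pics/w1.png

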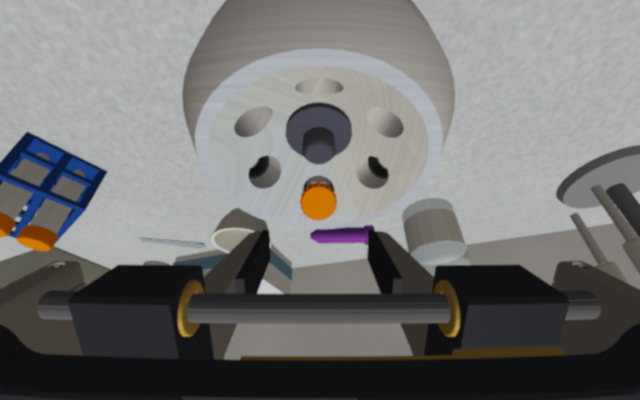

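The wrist view shows the orange cap at (318,201) against a predicted (317.6,203.4), so the target is confirmed. Advancing along the tube axis.

```bash
python3 -m creep '[{"tx":0,"ty":20,"tz":5.5,"rx":0,"ry":0,"rz":0,"jaw":0.3},{"tx":0,"ty":50,"tz":5.5,"rx":0,"ry":0,"rz":0,"jaw":0.3},{"tx":0,"ty":75,"tz":5.5,"rx":0,"ry":0,"rz":0,"jaw":0.3},{"tx":0,"ty":95,"tz":5.5,"rx":0,"ry":0,"rz":0,"jaw":0.3},{"tx":0,"ty":110,"tz":5.5,"rx":0,"ry":0,"rz":0,"jaw":0.3},{"tx":0,"ty":117,"tz":5.5,"rx":0,"ry":0,"rz":0,"jaw":0.3},{"tx":0,"ty":117,"tz":5.5,"rx":0,"ry":0,"rz":0,"jaw":0.3}]'
python3 - <<'E'
from g import *
s=sensors.read_state();print(s['force'],s['finger_gap'])
for x in(.09,): print(delta(*goal(x)))
cv2.imwrite('pics/w2.png',cams.camera('wrist')[:,:,::-1])
cv2.imwrite('pics/t2.png',cv2.resize(cams.camera('top')[150:330,130:350],None,fx=3,fy=3,interpolation=3)[:,:,::-1])
E
```

```text
clock: 2.2
tool_pos: [0.5736, 0.1832, 0.1049]
ee_rot: [-1.901, -1.365, 0.66]
force: [0.4, -0.2, 0.8]
finger_gap: 0.701
[ 0.42711067 -0.17684387  0.80185219] 0.7006639246075901
(array([-5.6,  9.7,  7.1]), array([-1.05, -0.07, -0.63]))
```

View pics/w2.png

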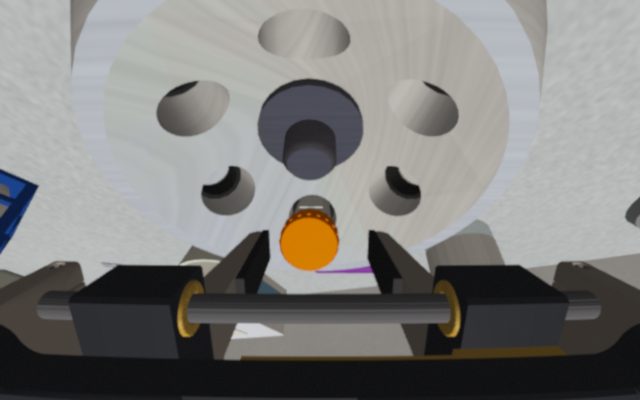

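```bash
python3 - <<'E'
from g import *
s=sensors.read_state();print(s['q'].round(3),s['joint_velocities'].round(3))
E
```

```text
[ 0.617  0.372  2.16  -1.295  0.559  0.49 ] [ 0.002 -0.003  0.005 -0.002  0.001  0.003]
```

View pics/t2.png

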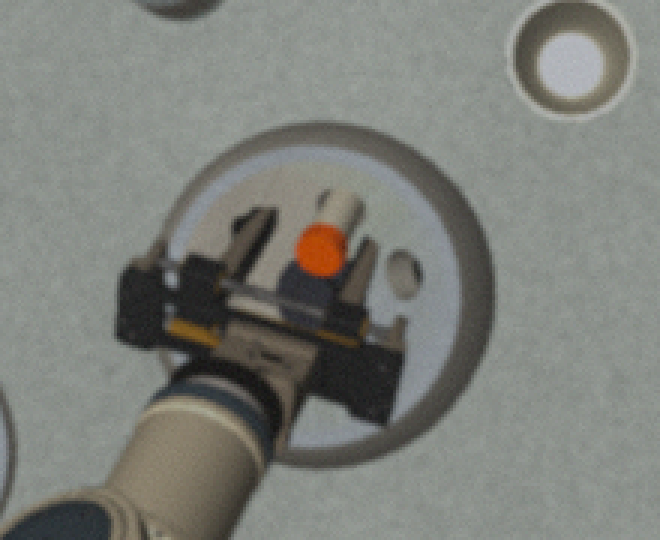

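Joint 4 stopped at its limit (−1.3). I'll fit a simple kinematic model to the three poses seen, and use it to find a reachable tilt of the tool about the jaw axis.

```bash
cat > kin.py <<'E'
from g import *
from scipy.optimize import least_squares
D=[([1.24455726,.35366803,1.63414980,5e-6,1.15522739,-.00240211],[.19871183,.59202056,.2138446],[-1.34603899,-.96655334,.96851554]),
([.75704495,.15378839,2.21111729,-1.06236114,.70121308,.31688474],[.5042,.1998,.1869],[-1.905,-1.391,.646]),
([.617,.372,2.16,-1.295,.559,.49],[.5736,.1832,.1049],[-1.901,-1.365,.66])]
E3=lambda s,v:R.from_euler(s,v).as_matrix()
def fk(q,k,s4=1,s6=1):
    h,s,L1,e,L2,Lt=k
    A=E3('z',q[0]);B=A@E3('y',q[1]);p=A@np.array([s,0,h])+B@np.array([0,0,L1])
    C=B@E3('y',q[2]);p=p+C@np.array([e,0,L2])
    F=C@E3('z',s4*q[3])@E3('y',q[4])@E3('z',s6*q[5]);p=p+F@np.array([0,0,Lt])
    # local z->tool y, local x->-tool x
    M=np.column_stack([-F[:,0],F[:,2],np.cross(-F[:,0],F[:,2])]);return p,M
def fit(s4,s6):
    f=lambda k:np.concatenate([fk(q,k,s4,s6)[0]-p for q,p,_ in D]+[1e-2*(k-np.array([.3,0,.4,0,.4,.3]))*1e-1])
    return least_squares(f,[.3,0,.4,0,.4,.3])
S4,S6=1,1
best=None
for a4 in(1,-1):
  for a6 in(1,-1):
    er=[np.degrees(R.from_matrix(fk(q,[0]*6,a4,a6)[1].T@R.from_rotvec(r).as_matrix()).magnitude()) for q,_,r in D]
    if best is None or max(er)<best[0]: best=(max(er),a4,a6)
S4,S6=best[1:]
K=fit(S4,S6)
if __name__=='__main__': print(best,K.x.round(4),[((fk(q,K.x,S4,S6)[0]-p)*1e3).round(2) for q,p,_ in D])
lo=np.array([-2.63,-.92,.06,-1.3,0,-3.02]);hi=np.array([2.63,2.1,2.66,4.44,2.69,3.02])
def ik(p,M,q0,free=False):
    f=lambda q:np.concatenate([(fk(q,K.x,S4,S6)[0]-p)*10,R.from_matrix(fk(q,K.x,S4,S6)[1].T@M).as_rotvec()])
    a,b=(lo,hi) if not free else (lo-3,hi+3)
    r=least_squares(f,q0,bounds=(a,b));return r.x,r.cost
E
python3 kin.py
```

```text
(np.float64(0.07694045930275606), 1, 1) [0.2889 0.0012 0.569  0.0573 0.4921 0.3571] [array([ 1.42, -0.48,  0.03]), array([ 0.13, -0.17, -0.08]), array([-0.11,  0.19,  0.06])]
```

```bash
cat > t.py <<'E'
from kin import *
q0=np.array([.617,.372,2.16,-1.295,.559,.49])
def goalt(t,up=0,phi=0,s=.109):
    # tool tilted t deg from vertical in rotor xz plane; rock phi deg about cushion about in-plane axis perp to tube
    th=np.radians(t);y=Rr@np.array([np.sin(th),0,-np.cos(th)]);x=Rr[:,1];M=np.column_stack([x,y,np.cross(x,y)])
    b=np.cross(x,-a)  # tool-z-like axis at 40deg
    Q=R.from_rotvec(b*np.radians(phi)).as_matrix(); piv=tip+.0225*a
    G=tip+s*a; p=G+.019*y
    return piv+Q@(p-piv)+up*a,Q@M
if __name__=='__main__':
  for t in(40,35,30,25,20,15):
    out=[]
    for up,phi in((0,0),(0,8),(0,-8),(.015,8),(.015,-8),(.03,0),(.08,0),(.11,0)):
        q,c=ik(*goalt(t,up,phi),q0,True);out.append((round(q[3],2),round(q[4],2),'' if c<1e-6 else 'X'))
    print(t,out)
E
python3 t.py
```

```text
40 [(np.float64(-1.42), np.float64(0.55), ''), (np.float64(-1.19), np.float64(0.72), ''), (np.float64(-1.83), np.float64(0.4), ''), (np.float64(-1.16), np.float64(0.73), ''), (np.float64(-1.75), np.float64(0.4), ''), (np.float64(-1.32), np.float64(0.58), ''), (np.float64(-1.17), np.float64(0.64), ''), (np.float64(-1.08), np.float64(0.69), '')]
35 [(np.float64(-1.19), np.float64(0.5), ''), (np.float64(-1.03), np.float64(0.69), ''), (np.float64(-1.51), np.float64(0.31), ''), (np.float64(-1.0), np.float64(0.71), ''), (np.float64(-1.42), np.float64(0.32), ''), (np.float64(-1.1), np.float64(0.54), ''), (np.float64(-0.97), np.float64(0.61), ''), (np.float64(-0.91), np.float64(0.67), '')]
30 [(np.float64(-0.93), np.float64(0.48), ''), (np.float64(-0.86), np.float64(0.68), ''), (np.float64(-1.04), np.float64(0.27), ''), (np.float64(-0.83), np.float64(0.7), ''), (np.float64(-0.98), np.float64(0.3), ''), (np.float64(-0.87), np.float64(0.53), ''), (np.float64(-0.77), np.float64(0.61), ''), (np.float64(-0.72), np.float64(0.67), '')]
25 [(np.float64(-0.68), np.float64(0.5), ''), (np.float64(-0.69
[... 274 characters left out ...]
7), '')]
20 [(np.float64(-0.47), np.float64(0.55), ''), (np.float64(-0.53), np.float64(0.73), ''), (np.float64(-0.29), np.float64(0.39), ''), (np.float64(-0.52), np.float64(0.75), ''), (np.float64(-0.28), np.float64(0.41), ''), (np.float64(-0.45), np.float64(0.6), ''), (np.float64(-0.42), np.float64(0.68), ''), (np.float64(-0.4), np.float64(0.74), '')]
15 [(np.float64(-0.3), np.float64(0.62), ''), (np.float64(-0.39), np.float64(0.78), ''), (np.float64(-0.11), np.float64(0.48), ''), (np.float64(-0.39), np.float64(0.8), ''), (np.float64(-0.11), np.float64(0.51), ''), (np.float64(-0.29), np.float64(0.66), ''), (np.float64(-0.28), np.float64(0.74), ''), (np.float64(-0.27), np.float64(0.79), '')]
```

Tilt 28° from vertical keeps joint 4 well inside its range for the rocking and the draw. I'll back off, re-tilt, then go in.

```bash
python3 -c "
from t import *
print(delta(*goalt(28,.05)))"
```

```text
(array([ -6. , -40.3,  11.7]), array([10.95, -0.12, -0.61]))
```

```bash
python3 -m creep '[{"tx":0,"ty":-20,"tz":0,"rx":0,"ry":0,"rz":0,"jaw":0.3},{"tx":-3,"ty":-40,"tz":6,"rx":5,"ry":0,"rz":-0.6,"jaw":0.3},{"tx":-6,"ty":-40,"tz":12,"rx":11,"ry":-0.1,"rz":-0.6,"jaw":0.3},{"tx":-6,"ty":-40,"tz":12,"rx":11,"ry":-0.1,"rz":-0.6,"jaw":0.3}]'
python3 -c "
from t import *
print(delta(*goalt(28,.05)),delta(*goalt(28,.0)),sensors.read_state()['q'].round(2))"
```

```text
clock: 2.8
tool_pos: [0.5398, 0.1886, 0.1298]
ee_rot: [-1.741, -1.264, 0.756]
force: [0.3, 0.2, -0.3]
finger_gap: 0.702
(array([-0.4,  0.2,  1.3]), array([ 0.05, -0.2 ,  0.07])) (array([-0.4, 49.1, -9. ]), array([ 0.05, -0.2 ,  0.07])) [ 0.56  0.26  2.11 -0.74  0.57 -0.1 ]
```

```bash
python3 -m creep '[{"tx":-0.4,"ty":12,"tz":-1.5,"rx":0,"ry":0,"rz":0,"jaw":0.3},{"tx":-0.4,"ty":25,"tz":-4,"rx":0,"ry":0,"rz":0,"jaw":0.3},{"tx":-0.4,"ty":38,"tz":-7,"rx":0,"ry":0,"rz":0,"jaw":0.3},{"tx":-0.4,"ty":46,"tz":-8.5,"rx":0,"ry":0,"rz":0,"jaw":0.3},{"tx":-0.4,"ty":49,"tz":-9,"rx":0,"ry":0,"rz":0,"jaw":0.3},{"tx":-0.4,"ty":49,"tz":-9,"rx":0,"ry":0,"rz":0,"jaw":0.3}]'
python3 - <<'E'
from t import *
s=sensors.read_state();print(delta(*goalt(28,.0)),s['q'].round(2))
cv2.imwrite('pics/w3.png',cams.camera('wrist')[:,:,::-1])
E
```

```text
clock: 3.55
tool_pos: [0.568, 0.1784, 0.0889]
ee_rot: [-1.74, -1.263, 0.761]
force: [-0.8, -0.5, 0.2]
finger_gap: 0.696
(array([ 0.6, -1.1, -1.8]), array([-0.08, -0.02, -0.05])) [ 0.51  0.36  2.09 -0.83  0.49 -0.04]
```

View pics/w3.png

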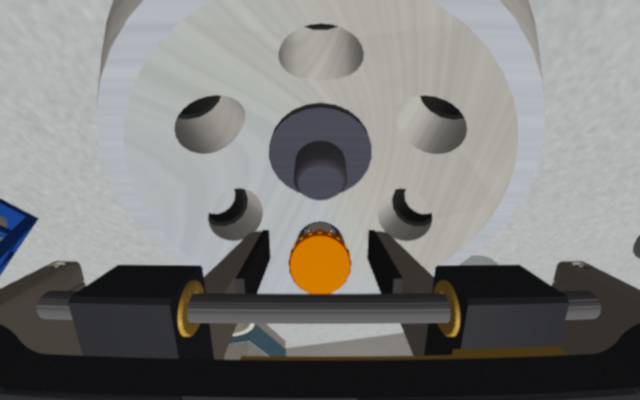

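The cap sits centred between the fingers at (320,265). Closing the grip.

```bash
python3 -m creep '[{"tx":0.6,"ty":-1,"tz":-1.5,"rx":0,"ry":0,"rz":0,"jaw":0.5},{"tx":0.6,"ty":-1,"tz":-1.5,"rx":0,"ry":0,"rz":0,"jaw":0.8},{"tx":0.6,"ty":-1,"tz":-1.5,"rx":0,"ry":0,"rz":0,"jaw":0.8},{"tx":0.6,"ty":-1,"tz":-1.5,"rx":0,"ry":0,"rz":0,"jaw":0.8},{"tx":0.6,"ty":-1,"tz":-1.5,"rx":0,"ry":0,"rz":0,"jaw":0.8}]' 40
cat > rock.py <<'E'
# reports state vs nominal in tube axes; and rows' increments in tool axes for tool pull/rock
from t import *
s=sensors.read_state();p,M=goalt(28);fr=Rr.T@s['force']
Mn=R.from_rotvec(s['ee_rot']).as_matrix();d=s['tool_pos']-p
print('t',s['clock'],'rotorframe force',fr.round(1),'along pocket',round(s['force']@a,1),'gap',s['finger_gap']*92,
 'TCP off: y',round(d@Rr[:,1]*1e3,1),'along',round(d@a*1e3,1),'rotvec tube',np.degrees(R.from_matrix(Mn@M.T).as_rotvec()).round(1),'torque',s['torque'].round(2))
E
python3 rock.py
python3 - <<'E'
from t import *
p0,M0=goalt(28)
print('a in tool',(M0.T@a).round(3))
for up in(.002,):
  for ph in(3,5,7,-7):
    p,M=goalt(28,up,ph); print(up,ph,(M0.T@(p-p0)*1e3).round(2),np.degrees(R.from_matrix(M0.T@M).as_rotvec()).round(2))
E
```

```text
clock: 4.22
tool_pos: [0.569, 0.1789, 0.0909]
ee_rot: [-1.74, -1.264, 0.76]
force: [-2.6, 0.8, 3.9]
finger_gap: 0.369
t 4.225 rotorframe force [-2.7 -0.1  3.9] along pocket 4.7 gap 33.948862332823474 TCP off: y 0.1 along 0.3 rotvec tube [ 0.   0.1 -0. ] torque [-0.01  0.37 -0.09]
a in tool [-0.    -0.978  0.208]
0.002 3 [ 3.55 -1.87  0.4 ] [0.   0.62 2.93]
0.002 5 [ 5.92 -1.7   0.36] [0.   1.04 4.89]
0.002 7 [ 8.28 -1.46  0.31] [-0.    1.46  6.85]
0.002 -7 [-8.28 -1.46  0.31] [ 0.   -1.46 -6.85]
```

```bash
python3 -m creep '[{"tx":0,"ty":-1,"tz":0.2,"rx":0,"ry":0,"rz":0,"jaw":0.8},{"tx":3.5,"ty":-2,"tz":0.4,"rx":0,"ry":0.6,"rz":2.9,"jaw":0.8},{"tx":5.9,"ty":-2,"tz":0.4,"rx":0,"ry":1,"rz":4.9,"jaw":0.8},{"tx":8.3,"ty":-2,"tz":0.4,"rx":0,"ry":1.5,"rz":6.8,"jaw":0.8}]'; python3 rock.py
```

```text
clock: 4.72
tool_pos: [0.5703, 0.1868, 0.0919]
ee_rot: [-1.833, -1.149, 0.804]
force: [2.1, -2.2, -1.5]
finger_gap: 0.368
t 4.725 rotorframe force [ 2.7 -1.5 -1.5] along pocket -2.9 gap 33.896662112370976 TCP off: y 8.1 along 1.8 rotvec tube [-5.1  1.8 -4.6] torque [-0.22  0.1  -0.13]
```

```bash
cat > nx.py <<'E'
import sys
from t import *
up,ph=float(sys.argv[1]),float(sys.argv[2]); st=sensors.read_state()
M0=R.from_rotvec(st['ee_rot']).as_matrix()
_,Mn=goalt(28);rv=R.from_matrix(M0@Mn.T).as_rotvec();b=np.cross(Rr[:,1],-a);ph0=np.degrees(rv@b)
up0=None
# current up from pose
from scipy.optimize import minimize_scalar
up0=minimize_scalar(lambda u:np.linalg.norm(goalt(28,u,ph0)[0]-st['tool_pos']),bounds=(-.02,.15),method='bounded').x*1e3
print('now up %.1f phi %.1f'%(up0,ph0))
for f in(.25,.5,.75,1):
    p,M=goalt(28,(up0+(up-up0)*min(1,2*f))/1e3,ph0+(ph-ph0)*f);print(f,*delta(p,M,st))
E
python3 nx.py 4 -7
```

```text
now up 2.4 phi 7.1
0.25 [-3.9 -0.8 -0.2] [-0.09 -0.78 -3.44]
0.5 [-8.2 -1.2 -0.1] [-0.09 -1.51 -6.89]
0.75 [-12.3  -0.6  -0.2] [ -0.09  -2.25 -10.34]
1 [-16.4   0.3  -0.4] [ -0.08  -2.99 -13.79]
```

```bash
python3 -m creep '[{"tx":-4,"ty":-1.5,"tz":0,"rx":0,"ry":-0.8,"rz":-3.4,"jaw":0.8},{"tx":-8.2,"ty":-1.8,"tz":0,"rx":0,"ry":-1.5,"rz":-6.9,"jaw":0.8},{"tx":-12.3,"ty":-1.2,"tz":0,"rx":0,"ry":-2.2,"rz":-10.3,"jaw":0.8},{"tx":-16.4,"ty":-0.2,"tz":0,"rx":0,"ry":-3,"rz":-13.8,"jaw":0.8}]'; python3 rock.py; python3 nx.py 8 7
```

```text
clock: 5.22
tool_pos: [0.5639, 0.1723, 0.0942]
ee_rot: [-1.64, -1.376, 0.713]
force: [3.4, 2.8, -4.4]
finger_gap: 0.37
t 5.225 rotorframe force [ 2.4  3.7 -4.4] along pocket -4.9 gap 34.01539851046858 TCP off: y -7.6 along 4.6 rotvec tube [ 5.3 -1.7  4.7] torque [-0.22  0.24 -0.29]
now up 5.2 phi -7.3
0.25 [ 3.4 -1.4  0.1] [-0.05  0.73  3.49]
0.5 [ 7.8 -2.4  0.4] [-0.05  1.47  6.98]
0.75 [12.  -1.8  0.2] [-0.05  2.22 10.47]
1 [16.1 -0.9  0. ] [-0.05  2.96 13.96]
```

```bash
python3 -m creep '[{"tx":3.4,"ty":-2.5,"tz":0.3,"rx":0,"ry":0.7,"rz":3.5,"jaw":0.8},{"tx":7.8,"ty":-3.2,"tz":0.4,"rx":0,"ry":1.5,"rz":7,"jaw":0.8},{"tx":12,"ty":-2.8,"tz":0.4,"rx":0,"ry":2.2,"rz":10.5,"jaw":0.8},{"tx":16.1,"ty":-1.9,"tz":0.2,"rx":0,"ry":3,"rz":14,"jaw":0.8}]'; python3 rock.py; python3 nx.py 10 -7
python3 - <<'E'
from h import *
cv2.imwrite('pics/w4.png',cams.camera('wrist')[:,:,::-1])
E
```

```text
clock: 5.72
tool_pos: [0.566, 0.1871, 0.0964]
ee_rot: [-1.837, -1.144, 0.807]
force: [4.1, -6.2, -7.4]
finger_gap: 0.37
t 5.725 rotorframe force [ 5.8 -4.7 -7.4] along pocket -9.4 gap 34.00818693534396 TCP off: y 7.1 along 8.0 rotvec tube [-5.3  1.9 -4.8] torque [0.19 0.03 0.03]
now up 8.6 phi 7.4
0.25 [-2.7 -0.9 -0.5] [-0.12 -0.75 -3.52]
0.5 [-7.  -1.2 -0.5] [-0.12 -1.5  -7.04]
0.75 [-11.2  -0.5  -0.6] [ -0.12  -2.25 -10.56]
1 [-15.4   0.4  -0.8] [ -0.12  -3.   -14.08]
```

View pics/w4.png

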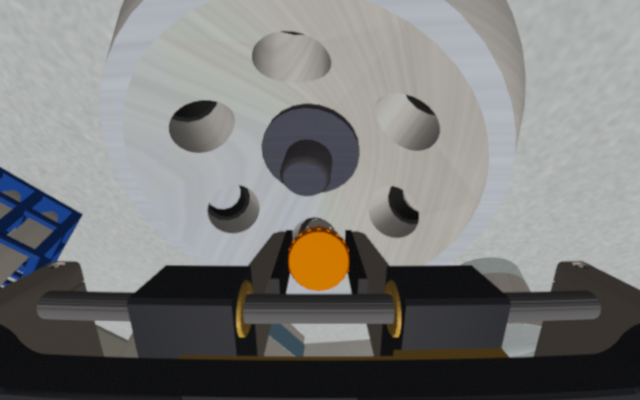

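The cap is still at (320,261) between the pads, so there is no slip. The tube has risen with the tool.

```bash
python3 -m creep '[{"tx":-3,"ty":-2,"tz":0,"rx":0,"ry":-0.8,"rz":-3.5,"jaw":0.8},{"tx":-7.2,"ty":-2.8,"tz":0,"rx":0,"ry":-1.5,"rz":-7,"jaw":0.8},{"tx":-11.4,"ty":-2.5,"tz":0,"rx":0,"ry":-2.2,"rz":-10.6,"jaw":0.8},{"tx":-15.6,"ty":-1.8,"tz":0,"rx":0,"ry":-3,"rz":-14,"jaw":0.8}]'; python3 rock.py; python3 nx.py 12 7
python3 - <<'E'
from h import *
cv2.imwrite('pics/t4.png',cv2.resize(cams.camera('top')[150:330,130:350],None,fx=3,fy=3,interpolation=3)[:,:,::-1])
E
```

```text
clock: 6.28
tool_pos: [0.559, 0.1736, 0.1002]
ee_rot: [-1.639, -1.376, 0.714]
force: [-3.8, -0.2, 2.4]
finger_gap: 0.374
t 6.275 rotorframe force [-3.5 -1.3  2.4] along pocket 4.1 gap 34.42132026778995 TCP off: y -8.0 along 12.5 rotvec tube [ 5.3 -1.6  4.7] torque [-0.29  0.72 -0.27]
now up 13.1 phi -7.3
0.25 [ 3.6  0.5 -0.2] [-0.07  0.75  3.49]
0.5 [ 7.7  1.4 -0.4] [-0.07  1.49  6.98]
0.75 [11.9  2.1 -0.6] [-0.07  2.24 10.47]
1 [16.   3.  -0.8] [-0.07  2.98 13.96]
```

View pics/t4.png

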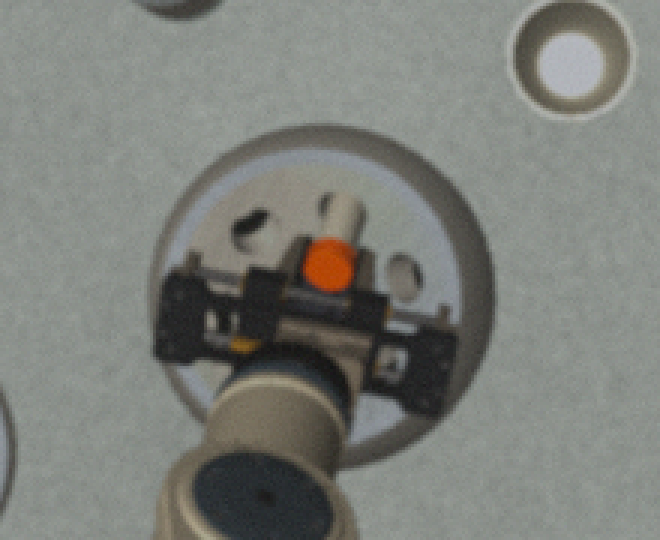

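The rotor outline hasn't moved from (150–495) in the crop. The pull force has vanished at a 13 mm rise, so the tube is probably free. I'll centre it with a gentle pull and check the force.

```bash
python3 nx.py 17 0 | tail -1; python3 -m creep '[{"tx":4,"ty":0,"tz":0,"rx":0,"ry":0.7,"rz":3.5,"jaw":0.8},{"tx":7.7,"ty":-1,"tz":0.2,"rx":0,"ry":1.5,"rz":7,"jaw":0.8},{"tx":7.7,"ty":-3,"tz":0.7,"rx":0,"ry":1.5,"rz":7,"jaw":0.8},{"tx":7.7,"ty":-3,"tz":0.7,"rx":0,"ry":1.5,"rz":7,"jaw":0.8}]'; python3 rock.py; python3 nx.py 40 0
```

```text
1 [ 9.5 -3.3 -0.1] [-0.11  1.57  7.21]
clock: 6.82
tool_pos: [0.5593, 0.182, 0.1035]
ee_rot: [-1.739, -1.266, 0.76]
force: [-5.7, 3.2, 6.7]
finger_gap: 0.372
t 6.825 rotorframe force [-6.4  1.2  6.7] along pocket 9.2 gap 34.21327334114937 TCP off: y 0.1 along 16.5 rotvec tube [0.1 0.  0.1] torque [ 0.13  0.63 -0.08]
now up 16.5 phi -0.1
0.25 [ -0.1 -11.4   2.6] [-0.06  0.02  0.02]
0.5 [ -0.1 -22.9   5.1] [-0.06  0.02  0.05]
0.75 [ -0.1 -22.9   5.1] [-0.06  0.03  0.07]
1 [ -0.  -22.9   5.1] [-0.06  0.03  0.1 ]
```

```bash
python3 -m creep '[{"tx":0,"ty":-4,"tz":0.9,"rx":0,"ry":0,"rz":0,"jaw":0.8},{"tx":0,"ty":-8,"tz":1.7,"rx":0,"ry":0,"rz":0,"jaw":0.8},{"tx":0,"ty":-12,"tz":2.6,"rx":0,"ry":0,"rz":0,"jaw":0.8},{"tx":0,"ty":-12,"tz":2.6,"rx":0,"ry":0,"rz":0,"jaw":0.8}]'; python3 rock.py
python3 - <<'E'
from h import *
cv2.imwrite('pics/w5.png',cams.camera('wrist')[:,:,::-1])
cv2.imwrite('pics/s5.png',cv2.resize(cams.camera('scene')[80:240,240:420],None,fx=4,fy=4,interpolation=3)[:600,:,::-1])
E
```

```text
clock: 7.32
tool_pos: [0.5521, 0.1841, 0.1129]
ee_rot: [-1.74, -1.264, 0.76]
force: [-0.6, 1.0, -0.3]
finger_gap: 0.373
t 7.325 rotorframe force [-0.8  0.7 -0.3] along pocket 0.3 gap 34.34223990743884 TCP off: y -0.1 along 28.6 rotvec tube [ 0.  0. -0.] torque [ 0.12  0.28 -0.04]
```

View pics/w5.png

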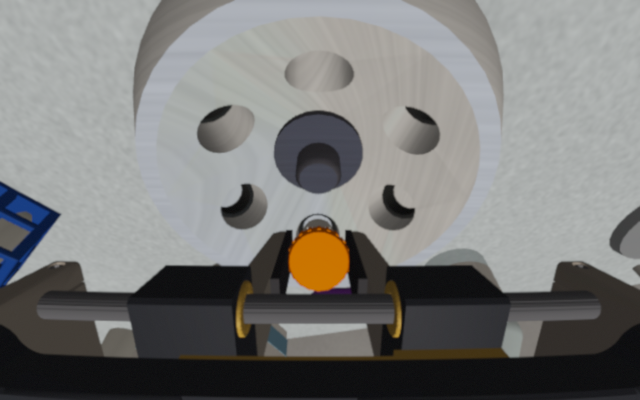

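View pics/s5.png

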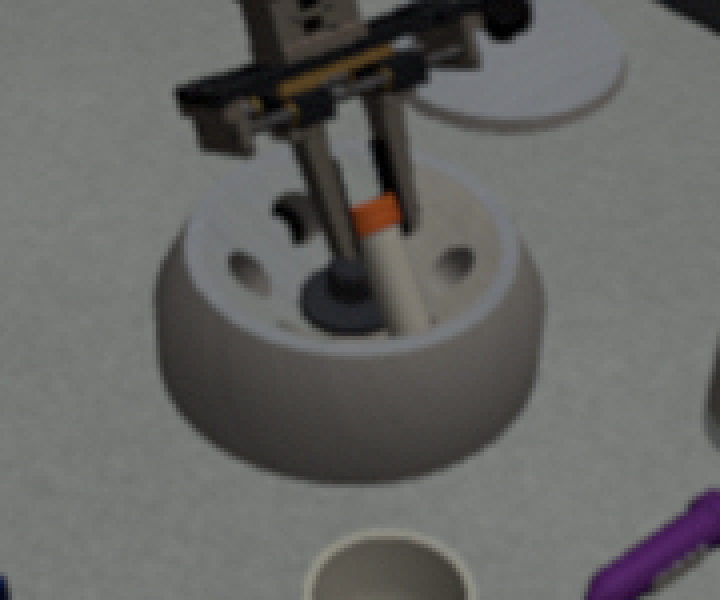

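The tube is free: no axial force, the cap still at (319,260) in the grip, and the scene view shows the tube sliding out with the rotor flat. Drawing it the rest of the way along the pocket.

```bash
python3 -m creep '[{"tx":0,"ty":-10,"tz":2.1,"rx":0,"ry":0,"rz":0,"jaw":0.8},{"tx":0,"ty":-22,"tz":4.7,"rx":0,"ry":0,"rz":0,"jaw":0.8},{"tx":0,"ty":-36,"tz":7.7,"rx":0,"ry":0,"rz":0,"jaw":0.8},{"tx":0,"ty":-50,"tz":10.6,"rx":0,"ry":0,"rz":0,"jaw":0.8},{"tx":0,"ty":-64,"tz":13.6,"rx":0,"ry":0,"rz":0,"jaw":0.8},{"tx":0,"ty":-78,"tz":16.6,"rx":0,"ry":0,"rz":0,"jaw":0.8},{"tx":0,"ty":-88,"tz":18.7,"rx":0,"ry":0,"rz":0,"jaw":0.8},{"tx":0,"ty":-88,"tz":18.7,"rx":0,"ry":0,"rz":0,"jaw":0.8}]'; python3 rock.py
python3 - <<'E'
from h import *
s=sensors.read_state();print(s['q'].round(2))
cv2.imwrite('pics/w6.png',cams.camera('wrist')[:,:,::-1])
cv2.imwrite('pics/s6.png',cv2.resize(cams.camera('scene')[80:320,140:420],None,fx=2.5,fy=2.5,interpolation=3)[:600,:,::-1])
E
```

```text
clock: 8.43
tool_pos: [0.4972, 0.2024, 0.1824]
ee_rot: [-1.74, -1.265, 0.76]
force: [-0.5, 0.6, -1.3]
finger_gap: 0.37
t 8.425 rotorframe force [-0.7  0.4 -1.3] along pocket -0.5 gap 34.027604922403825 TCP off: y 0.4 along 119.0 rotvec tube [0. 0. 0.] torque [0.12 0.24 0.02]
[ 0.64  0.13  2.12 -0.64  0.7  -0.15]
```

View pics/w6.png

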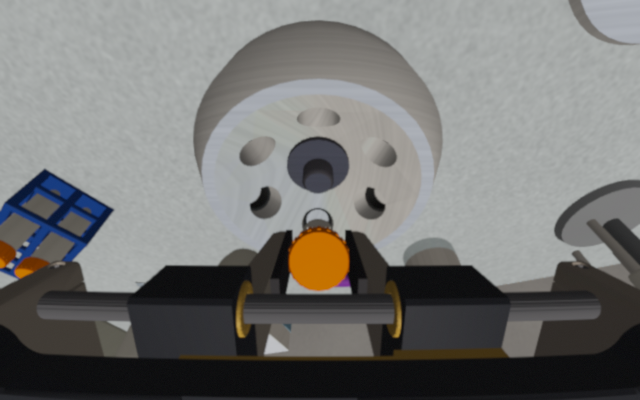

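View pics/s6.png

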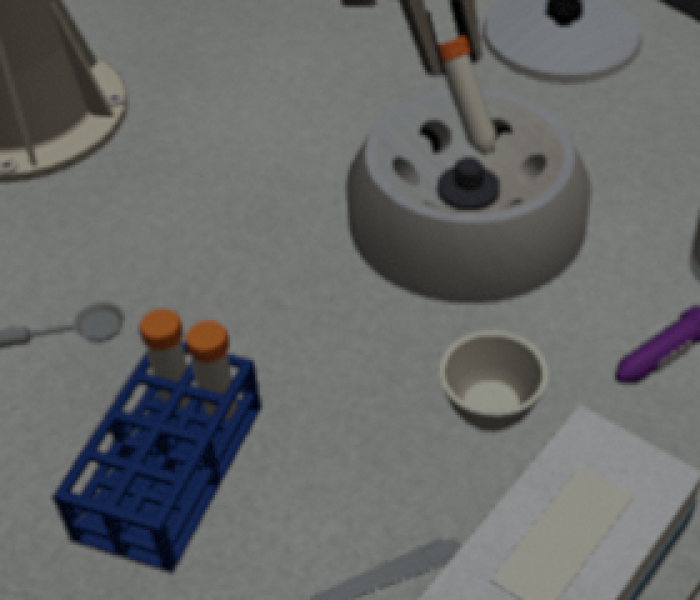

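The tube is out, tip about 115 mm up, hanging in the grip; the rotor stands flat and the mortar and rack tubes are untouched. Now the reach over the rack places. From the top-view edges and caps, the rack centre is about (0.523, −0.236) and its yaw about 20.7°.

```bash
cat > pl.py <<'E'
from t import *
Cr=np.array([.523,-.2363,0]);ry=np.radians(20.7);Rk=R.from_euler('z',ry).as_matrix()
def place(x,y): return Cr+Rk@np.array([x,y,0])
def gplace(xy,tipz,u,tl=None):
    # tool pose for tube vertical, tip at xy,tipz; u bearing deg of tool's outward axis
    b=np.radians(u);U=np.array([np.cos(b),np.sin(b),0]);X=np.array([-np.sin(b),np.cos(b),0])
    th=np.radians(-12);y=np.sin(th)*U-np.cos(th)*np.array([0,0,1]);M=np.column_stack([X,y,np.cross(X,y)])
    G=np.array([xy[0],xy[1],tipz+.109]);return G+.019*y,M
if __name__=='__main__':
  print(delta(*goalt(28,.119)))
  q0=sensors.read_state()['q']
  for x,y in((-.022,-.022),(.022,-.022),(-.022,-.066),(.022,-.066)):
    for u in(-18,-28,-50):
      print(place(x,y)[:2].round(4),u,[(ik(*gplace(place(x,y),z,u),q0)[0].round(2).tolist(),ik(*gplace(place(x,y),z,u),q0)[1]<1e-6) for z in(.1,.005)])
E
python3 pl.py
```

```text
(array([ 0.1, -0.7,  0.6]), array([-0.06, -0.01, -0.02]))
[ 0.5102 -0.2647] -18 [([-0.46, 0.41, 1.62, -0.03, 1.32, -1.71], np.True_), ([-0.46, 0.52, 1.69, -0.03, 1.14, -1.7], np.True_)]
[ 0.5102 -0.2647] -28 [([-0.48, 0.41, 1.62, 0.0, 1.32, -1.56], np.True_), ([-0.48, 0.52, 1.69, 0.0, 1.14, -1.56], np.True_)]
[ 0.5102 -0.2647] -50 [([-0.52, 0.41, 1.63, 0.07, 1.3, -1.25], np.True_), ([-0.52, 0.51, 1.7, 0.08, 1.13, -1.26], np.True_)]
[ 0.5514 -0.2491] -18 [([-0.41, 0.46, 1.55, -0.02, 1.34, -1.66], np.True_), ([-0.41, 0.56, 1.62, -0.02, 1.17, -1.66], np.True_)]
[ 0.5514 -0.2491] -28 [([-0.43, 0.46, 1.55, 0.01, 1.34, -1.52], np.True_), ([-0.43, 0.56, 1.62, 0.01, 1.18, -1.52], np.True_)]
[ 0.5514 -0.2491] -50 [([-0.47, 0.45, 1.56, 0.08, 1.32, -1.2], np.True_), ([-0.47, 0.55, 1.63, 0.09, 1.15, -1.21], np.True_)]
[ 0.5257 -0.3058] -18 [([-0.5, 0.46, 1.54, -0.04, 1.34, -1.75], np.True_), ([-0.5, 0.56, 1.61, -0.04, 1.17, -1.74], np.True_)]
[ 0.5257 -0.3058] -28 [([-0.52, 0.46, 1.54, -0.01, 1.35, -1.6], np.True_), ([-0.52, 0.56, 1.61, -0.01, 1.18, -1.6], np.True_)]
[ 0.5257 -0.3058] -50 [([-0.56, 0.46, 1.55, 0.07, 1.34, -1.28], np.True_), ([-0.56, 0.56, 1.62, 0.07, 1.17, -1.29], np.True_)]
[ 0.5669 -0.2903] -18 [([-0.46, 0.51, 1.47, -0.03, 1.37, -1.71], np.True_), ([-0.46, 0.6, 1.54, -0.03, 1.21, -1.7], np.True_)]
[ 0.5669 -0.2903] -28 [([-0.47, 0.51, 1.47, 0.0, 1.38, -1.56], np.True_), ([-0.47, 0.6, 1.54, 0.0, 1.21, -1.56], np.True_)]
[ 0.5669 -0.2903] -50 [([-0.51, 0.5, 1.48, 0.08, 1.36, -1.23], np.True_), ([-0.51, 0.59, 1.55, 0.08, 1.19, -1.25], np.True_)]
```

```bash
python3 - <<'E'
from pl import *
print('here vertical', delta(*gplace((.47,.19),.17,-18)))
print('hover',delta(*gplace(place(.022,-.066),.17,-18)))
E
```

```text
here vertical (array([-19.8, -81.9, -13.8]), array([ 3.994e+01, -2.000e-02, -2.000e-02]))
hover (array([-446.6,   31. , -226.4]), array([ 3.994e+01, -2.000e-02, -2.000e-02]))
```

```bash
python3 -m creep '[{"tx":0,"ty":-20,"tz":0,"rx":0,"ry":0,"rz":0,"jaw":0.8},{"tx":-5,"ty":-50,"tz":-4,"rx":8,"ry":0,"rz":0,"jaw":0.8},{"tx":-10,"ty":-75,"tz":-8,"rx":16,"ry":0,"rz":0,"jaw":0.8},{"tx":-20,"ty":-82,"tz":-14,"rx":24,"ry":0,"rz":0,"jaw":0.8},{"tx":-20,"ty":-82,"tz":-14,"rx":32,"ry":0,"rz":0,"jaw":0.8},{"tx":-20,"ty":-82,"tz":-14,"rx":40,"ry":0,"rz":0,"jaw":0.8},{"tx":-20,"ty":-82,"tz":-14,"rx":40,"ry":0,"rz":0,"jaw":0.8},{"tx":-20,"ty":-82,"tz":-14,"rx":40,"ry":0,"rz":0,"jaw":0.8}]'
python3 - <<'E'
from pl import *
print('hover',delta(*gplace(place(.022,-.066),.17,-18)))
s=sensors.read_state();print(s['q'].round(2),s['force'].round(1))
cv2.imwrite('pics/w7.png',cams.camera('wrist')[:,:,::-1])
im=cams.camera('scene');cv2.imwrite('pics/s7.png',im[:,:,::-1])
E
```

```text
clock: 9.52
tool_pos: [0.466, 0.1906, 0.2599]
ee_rot: [-1.168, -0.846, 1.047]
force: [0.1, 0.3, -0.3]
finger_gap: 0.371
hover (array([-425.9,  -50. , -235.8]), array([ 0.01, -0.08, -0.07]))
[ 0.3   0.22  1.73  0.12  1.37 -0.99] [ 0.1  0.3 -0.3]
```

View pics/w7.png

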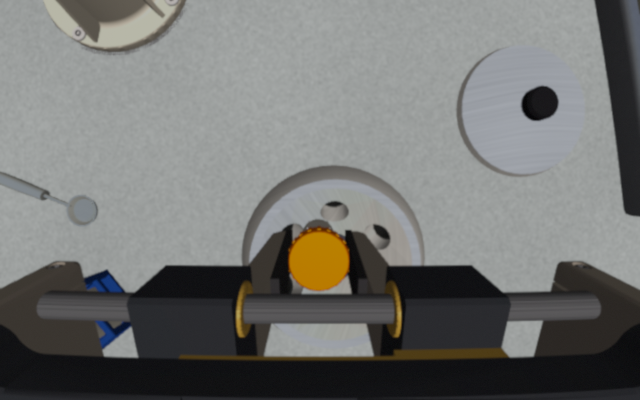

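View pics/s7.png

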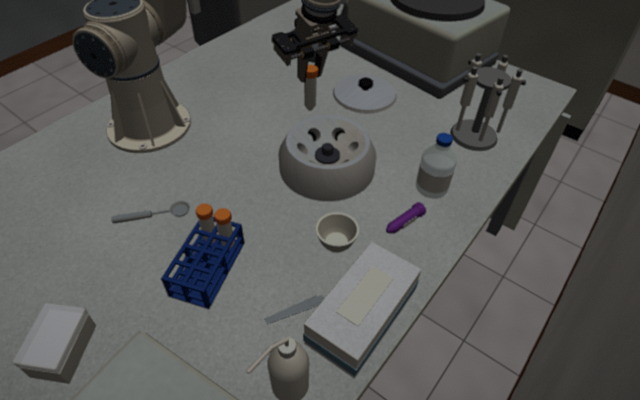

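The tube hangs vertically with the cap at (318,260) in the wrist view and (311,70) in the scene view. Carrying it level to above the rack place.

```bash
python3 -m creep '[{"tx":-30,"ty":-3.5,"tz":-16,"rx":0,"ry":0,"rz":0,"jaw":0.8},{"tx":-80,"ty":-9.4,"tz":-44,"rx":0,"ry":0,"rz":0,"jaw":0.8},{"tx":-130,"ty":-15,"tz":-72,"rx":0,"ry":0,"rz":0,"jaw":0.8},{"tx":-180,"ty":-21,"tz":-100,"rx":0,"ry":0,"rz":0,"jaw":0.8},{"tx":-230,"ty":-27,"tz":-127,"rx":0,"ry":0,"rz":0,"jaw":0.8},{"tx":-280,"ty":-33,"tz":-155,"rx":0,"ry":0,"rz":0,"jaw":0.8},{"tx":-330,"ty":-39,"tz":-183,"rx":0,"ry":0,"rz":0,"jaw":0.8},{"tx":-360,"ty":-42,"tz":-199,"rx":0,"ry":0,"rz":0,"jaw":0.8}]'
python3 - <<'E'
from pl import *
print('hover',delta(*gplace(place(.022,-.066),.17,-18)))
E
```

```text
clock: 10.62
tool_pos: [0.5484, -0.216, 0.2607]
ee_rot: [-1.169, -0.847, 1.047]
force: [0.5, 0.1, -0.3]
finger_gap: 0.373
hover (array([-64.9,  -7.2, -35.9]), array([ 0.06, -0.05, -0.08]))
```

```bash
python3 -m creep '[{"tx":-25,"ty":-3,"tz":-14,"rx":0,"ry":0,"rz":0,"jaw":0.8},{"tx":-50,"ty":-6,"tz":-28,"rx":0,"ry":0,"rz":0,"jaw":0.8},{"tx":-65,"ty":-7,"tz":-36,"rx":0,"ry":0,"rz":0,"jaw":0.8},{"tx":-65,"ty":-7,"tz":-36,"rx":0,"ry":0,"rz":0,"jaw":0.8}]'
python3 - <<'E'
from pl import *
print('hover',delta(*gplace(place(.022,-.066),.17,-18)))
s=sensors.read_state();np.save('s8.npy',np.r_[s['tool_pos'],s['ee_rot']])
w=cams.camera('wrist')[:,:,::-1].copy();cv2.imwrite('pics/w8.png',w)
im=cams.camera('scene')[:,:,::-1];cv2.imwrite('pics/s8raw.png',im);cv2.imwrite('pics/s8.png',cv2.resize(im[120:330,100:330],None,fx=2.8,fy=2.8,interpolation=3))
print([proj('scene',place(x,y)+[0,0,.07]).round(1) for x,y in((.049,-.093),(-.049,-.093),(.049,.093),(-.049,.093),(.022,-.066))])
E
```

```text
clock: 11.12
tool_pos: [0.563, -0.2874, 0.2596]
ee_rot: [-1.167, -0.846, 1.047]
force: [0.4, 0.2, 0.2]
finger_gap: 0.371
hover (array([-1.5, -1. , -0.5]), array([-0.04, -0.05, -0.03]))
[array([204.4, 289.8]), array([161.2, 276.5]), array([242.5, 221.9]), array([203.3, 211.5]), array([198.5, 275.3])]
```

View pics/w8.png

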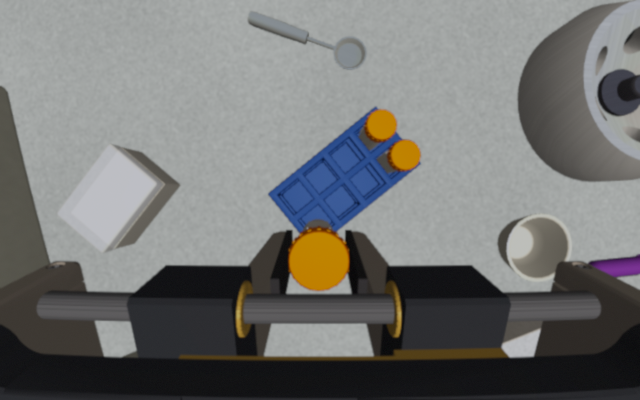

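View pics/s8.png

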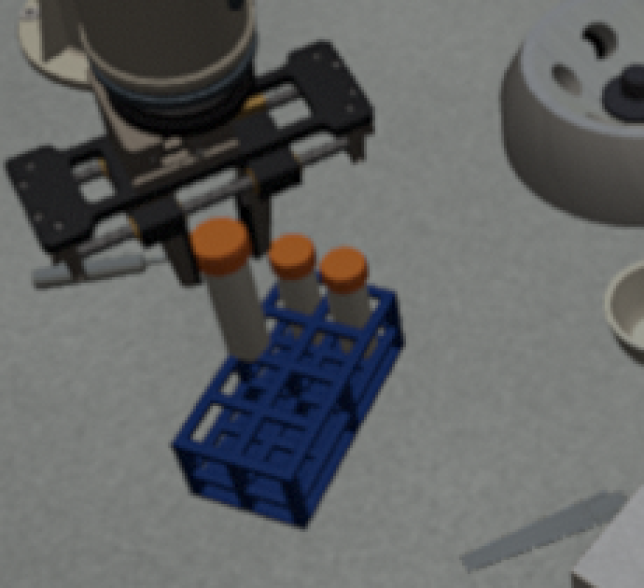

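```bash
cat > ov.py <<'E'
from pl import *
v=np.load('s8.npy');st=dict(tool_pos=v[:3],ee_rot=v[3:])
for n,f,(x0,y0,x1,y1),k in(('wrist','pics/w8.png',(250,90,440,250),4),('scene','pics/s8raw.png',(150,190,260,320),4.5)):
    im=cv2.imread(f);c=cv2.resize(im[y0:y1,x0:x1],None,fx=k,fy=k,interpolation=3)
    c=cv2.convertScaleAbs(c,alpha=1.5)
    def px(P): u=proj(n,P,st);return int((u[0]+.5-x0)*k),int((u[1]+.5-y0)*k)
    for X in(-.022,.022):
        for Y in(-.066,-.022,.022):
            q=[px(place(X+i*.017,Y+j*.017)+[0,0,.07]) for i,j in((1,1),(1,-1),(-1,-1),(-1,1))]
            cv2.polylines(c,[np.array(q)],True,(0,255,255),1)
    q=[px(place(i*.049,j*.093)+[0,0,.07]) for i,j in((1,1),(1,-1),(-1,-1),(-1,1))]
    cv2.polylines(c,[np.array(q)],True,(0,255,0),1)
    cv2.imwrite(f'pics/ov_{n}.png',c)
E
python3 ov.py
```

```text
(no output)
```

View pics/ov_wrist.png

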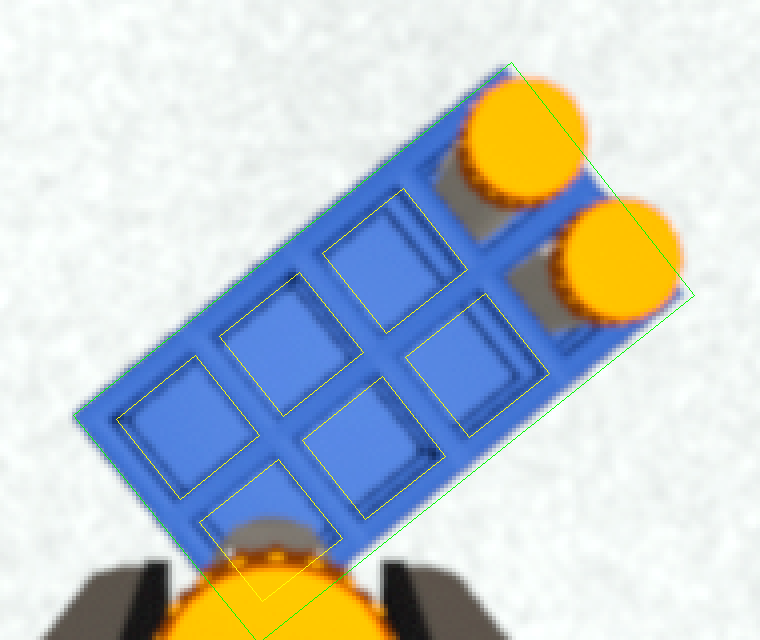

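View pics/ov_scene.png

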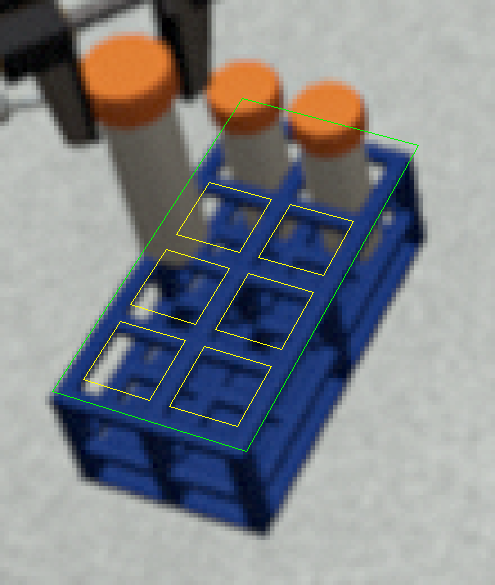

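```bash
python3 - <<'E'
from pl import *
v=np.load('s8.npy');st=dict(tool_pos=v[:3],ee_rot=v[3:]);M=R.from_rotvec(v[3:]).as_matrix()
ax=M@np.array([0,-np.cos(np.radians(12)),np.sin(np.radians(12))]);G=v[:3]-.019*M[:,1]
print('axis',ax.round(3));top=G+.009*ax;tp=G-.109*ax;print('tip',tp)
print('captop wrist',proj('wrist',top,st),'scene captop',proj('scene',top),'tip scene',proj('scene',tp))
im=cv2.imread('pics/w8.png')[:,:,::-1].copy();print([b for b in blobs(im,(3,150,100),(22,255,255),800)[0]])
im=cv2.imread('pics/s8raw.png')[:,:,::-1].copy();c=cv2.resize(im[190:260,150:210],None,fx=9,fy=9,interpolation=3)
k=9
for P,col in((top,(0,255,0)),(tp,(255,0,255)),(tp+.0155*ax,(0,255,255))):
    u=proj('scene',P);cv2.drawMarker(c,(int((u[0]+.5-150)*k),int((u[1]+.5-190)*k)),col,0,12,1)
cv2.imwrite('pics/tip.png',c[:600,:,::-1])
E
```

```text
axis [0.001 0.    1.   ]
tip [ 0.5666716  -0.28863714  0.16914457]
captop wrist [317.84363441 261.14412293] scene captop [176.72812056 202.69996961] tip scene [189.8023267 245.0931775]
[(array([318.4, 258.9]), [288, 227, 62, 63, 2987])]
```

View pics/tip.png

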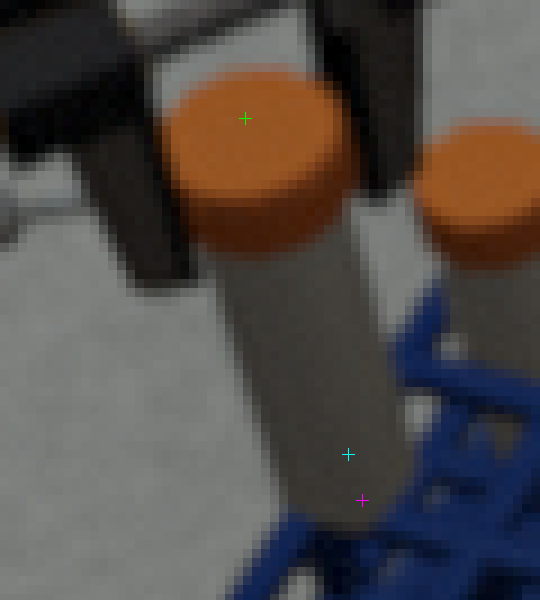

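The opening overlay fits the real openings within about 1 px in the wrist view, and the tube's axis fits the prediction. The tip is about 1.7 mm off the place centre, which I'll correct. Lowering to just above the rack.

```bash
python3 -m creep '[{"tx":-1.6,"ty":15,"tz":-3.7,"rx":0,"ry":0,"rz":0,"jaw":0.8},{"tx":-1.6,"ty":35,"tz":-8,"rx":0,"ry":0,"rz":0,"jaw":0.8},{"tx":-1.6,"ty":55,"tz":-12.2,"rx":0,"ry":0,"rz":0,"jaw":0.8},{"tx":-1.6,"ty":70,"tz":-15.4,"rx":0,"ry":0,"rz":0,"jaw":0.8},{"tx":-1.6,"ty":80,"tz":-17.5,"rx":0,"ry":0,"rz":0,"jaw":0.8},{"tx":-1.6,"ty":80,"tz":-17.5,"rx":0,"ry":0,"rz":0,"jaw":0.8},{"tx":-1.6,"ty":80,"tz":-17.5,"rx":0,"ry":0,"rz":0,"jaw":0.8}]'
cat > chk.py <<'E'
from pl import *
s=sensors.read_state();M=R.from_rotvec(s['ee_rot']).as_matrix()
ax=M@np.array([0,-np.cos(np.radians(12)),np.sin(np.radians(12))]);G=s['tool_pos']-.019*M[:,1];tp=G-.109*ax
print('tip',tp.round(4),'in rack mm',(Rk.T@(tp-Cr)*1e3).round(1),'ax',ax.round(3),'F',s['force'].round(1),'gap',s['finger_gap'].round(3))
print('to floor',delta(*gplace(place(.022,-.066),.005,-18)))
E
python3 chk.py
python3 - <<'E'
from h import *
im=cams.camera('scene');cv2.imwrite('pics/s9.png',cv2.resize(im[190:310,140:260],None,fx=5,fy=5,interpolation=3)[:,:,::-1])
im=cams.camera('top');cv2.imwrite('pics/t9.png',cv2.resize(im[180:310,360:500],None,fx=4.5,fy=4.5,interpolation=3)[:,:,::-1])
E
```

```text
clock: 12.1
tool_pos: [0.5633, -0.2893, 0.1782]
ee_rot: [-1.167, -0.847, 1.047]
force: [-0.1, -0.2, -0.6]
finger_gap: 0.37Traceback (most recent call last):
  File "chk.py", line 4, in <module>
    print('tip',tp.round(4),'in rack mm',(Rk.T@(tp-Cr)*1e3).round(1),'ax',ax.round(3),'F',s['force'].round(1),'gap',s['finger_gap'].round(3))
                                                                                                                    ^^^^^^^^^^^^^^^^^^^^^
AttributeError: 'float' object has no attribute 'round'
```

View pics/s9.png

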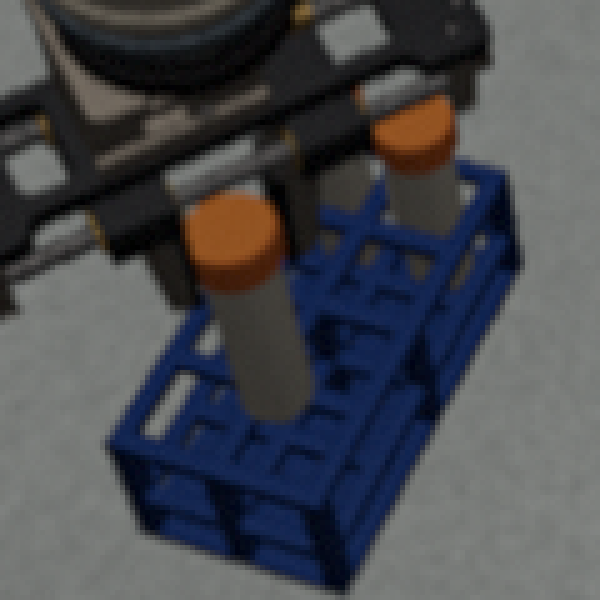

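```bash
sed -i "s/s\['finger_gap'\].round(3)/round(s['finger_gap'],3)/" chk.py; python3 chk.py
```

```text
tip [ 0.5671 -0.2906  0.088 ] in rack mm [ 22.1 -66.3  88. ] ax [-0.     0.001  1.   ] F [-0.6  0.1 -1.5] gap 0.372
to floor (array([  0.2,  81.2, -17. ]), array([ 0.01, -0.03, -0.02]))
```

Aligned with the place centre to within 0.3 mm. The tip sits just above the opening. Lowering into it.

```bash
python3 -m creep '[{"tx":0,"ty":8,"tz":-1.7,"rx":0,"ry":0,"rz":0,"jaw":0.8},{"tx":0,"ty":16,"tz":-3.4,"rx":0,"ry":0,"rz":0,"jaw":0.8},{"tx":0,"ty":24,"tz":-5,"rx":0,"ry":0,"rz":0,"jaw":0.8},{"tx":0,"ty":32,"tz":-6.8,"rx":0,"ry":0,"rz":0,"jaw":0.8},{"tx":0,"ty":40,"tz":-8.5,"rx":0,"ry":0,"rz":0,"jaw":0.8},{"tx":0,"ty":40,"tz":-8.5,"rx":0,"ry":0,"rz":0,"jaw":0.8}]'; python3 chk.py
```

```text
clock: 12.95
tool_pos: [0.5624, -0.2888, 0.1359]
ee_rot: [-1.165, -0.846, 1.047]
force: [0.3, -0.4, 0.0]
finger_gap: 0.374
tip [ 0.5659 -0.29    0.0454] in rack mm [ 21.2 -65.4  45.4] ax [ 0.002 -0.001  1.   ] F [ 0.3 -0.4  0. ] gap 0.374
to floor (array([ 0. , 39.4, -9.3]), array([-0.15, -0.02,  0.  ]))
```

```bash
python3 -m creep '[{"tx":0,"ty":7,"tz":-2,"rx":0,"ry":0,"rz":0,"jaw":0.8},{"tx":0,"ty":14,"tz":-3.5,"rx":0,"ry":0,"rz":0,"jaw":0.8},{"tx":0,"ty":21,"tz":-5,"rx":0,"ry":0,"rz":0,"jaw":0.8},{"tx":0,"ty":28,"tz":-6.7,"rx":0,"ry":0,"rz":0,"jaw":0.8},{"tx":0,"ty":34,"tz":-8,"rx":0,"ry":0,"rz":0,"jaw":0.8},{"tx":0,"ty":34,"tz":-8,"rx":0,"ry":0,"rz":0,"jaw":0.8}]'; python3 chk.py
```

```text
clock: 13.7
tool_pos: [0.5632, -0.2891, 0.1012]
ee_rot: [-1.165, -0.846, 1.047]
force: [-0.4, -0.2, -0.7]
finger_gap: 0.369
tip [ 0.5668 -0.2903  0.0108] in rack mm [ 21.9 -66.   10.8] ax [ 0.002 -0.001  1.   ] F [-0.4 -0.2 -0.7] gap 0.369
to floor (array([ 0.1,  5.7, -1.1]), array([-0.12, -0.02, -0.  ]))
```

```bash
python3 -m creep '[{"tx":0,"ty":2,"tz":-0.4,"rx":0,"ry":0,"rz":0,"jaw":0.8},{"tx":0,"ty":4,"tz":-0.8,"rx":0,"ry":0,"rz":0,"jaw":0.8},{"tx":0,"ty":5.5,"tz":-1.1,"rx":0,"ry":0,"rz":0,"jaw":0.8},{"tx":0,"ty":5.5,"tz":-1.1,"rx":0,"ry":0,"rz":0,"jaw":0.8}]'; python3 chk.py
```

```text
clock: 14.2
tool_pos: [0.5636, -0.2893, 0.0964]
ee_rot: [-1.166, -0.847, 1.047]
force: [0.5, -0.7, 0.9]
finger_gap: 0.367
tip [ 0.5673 -0.2906  0.006 ] in rack mm [ 22.2 -66.4   6. ] ax [0.001 0.    1.   ] F [ 0.5 -0.7  0.9] gap 0.367
to floor (array([0.1, 1.1, 0.3]), array([-0.05, -0.03, -0.01]))
```

Barely any contact yet, so I'll go a little further down until the floor is felt.

```bash
python3 -m creep '[{"tx":0,"ty":1,"tz":-0.2,"rx":0,"ry":0,"rz":0,"jaw":0.8},{"tx":0,"ty":2,"tz":-0.4,"rx":0,"ry":0,"rz":0,"jaw":0.8},{"tx":0,"ty":2,"tz":-0.4,"rx":0,"ry":0,"rz":0,"jaw":0.8}]'; python3 chk.py
```

```text
clock: 14.58
tool_pos: [0.5645, -0.2897, 0.0962]
ee_rot: [-1.168, -0.848, 1.046]
force: [0.1, 1.0, 13.1]
finger_gap: 0.369
tip [ 0.5684 -0.291   0.0058] in rack mm [ 23.1 -67.3   5.8] ax [-0.001  0.001  1.   ] F [ 0.1  1.  13.1] gap 0.369
to floor (array([0.2, 1.1, 1.3]), array([ 0.08, -0.03, -0.03]))
```

The floor is felt: 13 N at a tip height of about 5.8 mm. Easing off, then letting go.

```bash
python3 -m creep '[{"tx":0,"ty":-1.5,"tz":0.3,"rx":0,"ry":0,"rz":0,"jaw":0.8},{"tx":0,"ty":-1.5,"tz":0.3,"rx":0,"ry":0,"rz":0,"jaw":0.6},{"tx":0,"ty":-1.5,"tz":0.3,"rx":0,"ry":0,"rz":0,"jaw":0.4},{"tx":0,"ty":-1.5,"tz":0.3,"rx":0,"ry":0,"rz":0,"jaw":0.3},{"tx":0,"ty":-1.5,"tz":0.3,"rx":0,"ry":0,"rz":0,"jaw":0.3}]'; python3 chk.py
python3 - <<'E'
from h import *
cv2.imwrite('pics/w10.png',cams.camera('wrist')[:,:,::-1])
E
```

```text
clock: 15.2
tool_pos: [0.5634, -0.2892, 0.0955]
ee_rot: [-1.166, -0.846, 1.047]
force: [-0.3, -0.3, -0.9]
finger_gap: 0.694
tip [ 0.567  -0.2904  0.0051] in rack mm [ 22.  -66.2   5.1] ax [ 0.001 -0.     1.   ] F [-0.3 -0.3 -0.9] gap 0.694
to floor (array([0.1, 0.2, 0.3]), array([-0.08, -0.03, -0.01]))
```

View pics/w10.png

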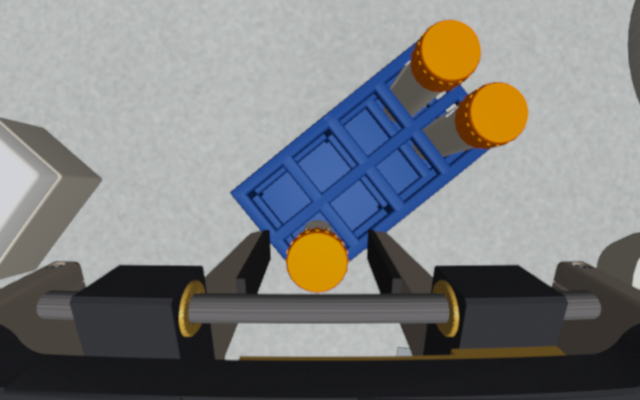

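The fingers are open on both sides and clear of the cap at (317,261). Withdrawing straight back along the tool.

```bash
python3 -m creep '[{"tx":0,"ty":-10,"tz":2,"rx":0,"ry":0,"rz":0,"jaw":0.3},{"tx":0,"ty":-25,"tz":5.3,"rx":0,"ry":0,"rz":0,"jaw":0.3},{"tx":0,"ty":-45,"tz":9.6,"rx":0,"ry":0,"rz":0,"jaw":0.3},{"tx":0,"ty":-70,"tz":15,"rx":0,"ry":0,"rz":0,"jaw":0.3},{"tx":0,"ty":-100,"tz":21,"rx":0,"ry":0,"rz":0,"jaw":0.3},{"tx":80,"ty":-135,"tz":29,"rx":0,"ry":0,"rz":0,"jaw":0.3},{"tx":140,"ty":-150,"tz":32,"rx":0,"ry":0,"rz":0,"jaw":0.3},{"tx":200,"ty":-150,"tz":32,"rx":0,"ry":0,"rz":0,"jaw":0.3}]'
python3 - <<'E'
from pl import *
s=cams.camera('scene');t=cams.camera('top')
cv2.imwrite('pics/s11.png',cv2.resize(s[80:320,140:400],None,fx=2.5,fy=2.5,interpolation=3)[:,:,::-1]);cv2.imwrite('pics/t11.png',t[:,:,::-1])
for n,i in(('s',s),('t',t)):print(n,[b for b in blobs(i,(3,150,100),(18,255,255))[0]])
p=place(.022,-.066)
print(proj('scene',p+[0,0,.123]),proj('scene',p+[0,0,.114]),proj('top',p+[0,0,.123]))
E
```

```text
clock: 16.25
tool_pos: [0.6201, -0.1178, 0.2507]
ee_rot: [-1.169, -0.849, 1.045]
force: [0.7, -0.7, -0.3]
finger_gap: 0.699
s [(array([203.6, 209.2]), [196, 204, 16, 12, 136]), (array([222.1, 214.2]), [215, 209, 16, 12, 139]), (array([193.4, 262.4]), [185, 256, 18, 14, 200])]
t [(array([458.3, 224.4]), [451, 217, 15, 16, 191])]
[193.74351345 260.06675771] [194.58720229 262.74531004] [459.26725846 225.0362437 ]
```

View pics/s11.png

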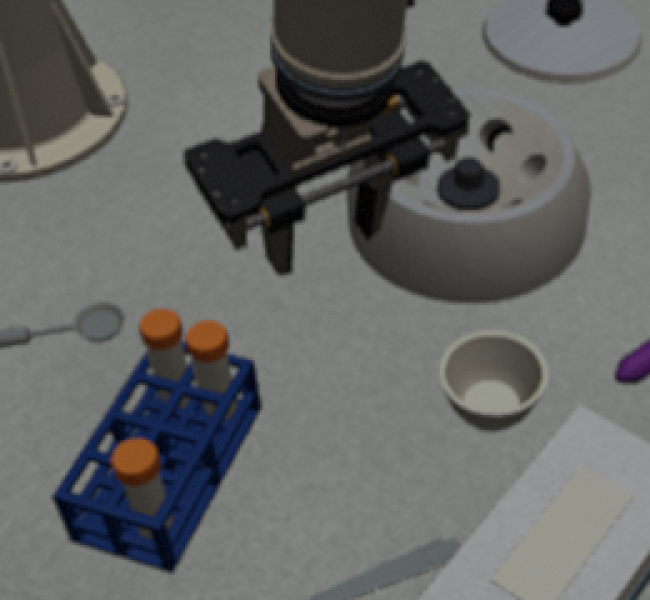

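View pics/t11.png

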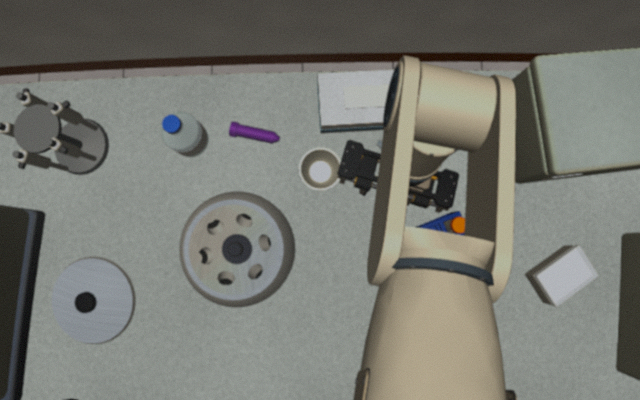

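In the scene view the cap blob centre (193.4,262.4) lies within about a pixel of the predicted cap (193.7–194.6, 260–263), and in the top view (458.3,224.4) within about a pixel of (459.3,225.0). The tube therefore stands all the way down. The rack caps are at their old pixels, and the rotor and mortar haven't moved.

```bash
python3 -c "
from rig import manip; print(manip.job_done())"
```

```text
the job is handed in; nothing more can be done
None
```

The jammed tube is out of the rotor and standing, cap up, in the rack's free place at x = 22, y = −66 mm. I handed the job in at about 16 s of robot time; no verdict is reported.

**Freeing it:** I rocked the tube four times (+y, −y, +y, −y), about 7° each way, with a measured pull of at most about 9 N. It came loose after rising about 13 mm. I drew it out along the pocket until its tip was about 115 mm up, then lowered it into the rack until the floor pushed back with 13 N. I eased off before letting go.

**Last checks:**
- **Tube:** its cap lies within about a pixel of where a fully seated tube's should be, in both the scene and top views.
- **Other things:** the two rack caps are at their original pixels in the scene view. The rotor stands flat and unmoved, and the mortar is where it was.
- **Robot:** the gripper is open, well clear of everything, and shows no contact force.

**What went wrong on the way:**
- The first moves were refused until every row had all its keys.
- My first approach, straight along the tube, stopped at joint 4's limit. I gripped with the tool tilted 12° from the tube's axis instead.
- In the final top view the arm hides the two rack tubes, so that check rests on the scene camera alone.

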